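Pack the rock pegs in the taper-shank caddy

TASK

Crank the black handwheel clockwise until its white pointer meets the index block, lining the post's slot up with the guide; then lift the peg caddy out of the toolbox, stand its tapered shank in the post with the tray skewed 45 to 90 degrees from its seated direction until the tang rests on the floor inside, and twist and push it fully home, tray square across the guide. Lay every steel rock peg in the tray, let go, and drive the steel drift along the guide and through the slot until it has lifted the caddy's taper free. Put the loaded caddy back upright in its cradle in the toolbox, draw the drift out and set it flat on the table clear of the post, and leave everything else alone.

Things in the scene. Friction and masses are not known exactly. Their poses are not given: they have to be found in the camera images.
- wheel (a joint): Angle of the handwheel, rad; grows as it is turned clockwise seen from above; stops at 0 and 5.0; stays where it is left (some 0.2 N m to turn). At 3.6 the white pointer meets the index block and the post's slot lines up with the guide (within 0.1 is good). Starts 2 to 3.2 short. It turns the post's head at half its angle, the same way round.
- wheel_grip (a point): Black handwheel beside the post, an 84 mm disc on a vertical axis, its top 42 mm above the table, with a grip bar 54 mm long and 14 mm thick on top, from 42 to 69 mm above the table. This point: on the axis, 56 mm above the table; x axis along the bar, to the white pointer. The small steel index block stands on the gearbox, on the guide's open side.
- post: Grey base plate of the bench post, fixed, top 20 mm above the table, reaching 105 mm to its -x, 80 mm to its +x and 40 mm to its -y side. Origin on the table, on the post's vertical axis. Its x axis is the drift's direction of travel: from the guide on the -x side, under the head, and out on the +x side. The wheel's axis is at x -30, y +140 mm.
- guide (a point): Guide for the drift: two rails 16 mm high on the base plate, 28 mm apart inside, 56 mm long. This point lies midway between the rails at their open end, on the plate's top (20 mm above the table), 90 mm from the post's axis; x axis towards the post. The rails end 34 mm from the post's axis. The drift slides on the plate between them.
- post_mouth (a point): Octagonal aluminium head, 61 mm across; this point is the centre of its top, 91 mm above the table. Bore 31 mm wide, floor 40 mm down, with a tang slot 14 mm (x) by 24 mm (y); under the floor a cross slot for the drift, 28 mm wide, runs along x. Sprung pads grip the taper: 5 to 15 N push it home, and it then holds against some 6 N. The head turns with the wheel; at wheel 3.6 its axes equal the base's.
- caddy_handle (a point): Peg caddy, about 0.4 kg, at first upright in the toolbox's cradle. This point is where to grip its upright wooden handle: 12 mm thick (x), 50 mm long (y), rising 84 mm above the tray's floor; the point is 14 mm below the handle's top. Axes are the caddy's, z up.
- caddy_seat (a point): Centre of the underside of the caddy's tray, 76 mm below the handle point; caddy's axes. Tray 112 mm (x) by 190 mm (y); floor 6 mm, walls 3 mm thick to 24 mm above the underside; a lane 47 mm wide each side of the handle (6 to 53 mm from the middle in x, 184 mm long). Fully home this point meets the post mouth, x axes parallel (either way round, within 10 degrees).
- caddy_tang (a point): Bottom of the tang, 56 mm below the tray's underside. The tang is 18 mm long, 8 mm (x) by 20 mm (y); above it the steel taper, 38 mm long, 22 mm wide at the bottom, 30 mm at the top, up to the tray. While the tang is not in its slot but on the floor of the bore, the tray stands 16 mm proud of the post's top. Lifted free by the drift, the caddy may lean a few degrees.
- toolbox_rest (a point): Open aluminium toolbox, fixed, 160 mm (x) by 230 mm (y), walls 80 mm high, 4 mm thick; lid laid back beyond its +x side, 160 mm high. This point: centre of the top of the plywood cradle (90 mm square, 62 mm above the table) in it, with a 38 mm square hole, 58 mm deep, for the caddy's shank. The tray's underside rests on the cradle, long side along y.
- drift_grip (a point): Steel drift (wedge), 0.3 kg, 165 mm long (x), 22 mm wide (y), flat on the table in front of the post. Upright wooden grip at its butt, 16 mm (x) by 20 mm (y), from 24 to 71 mm above the underside; this point is in the grip, 50 mm above the underside. The nose is 157 mm ahead along +x. The steel slides easily.
- drift_nose (a point): Middle of the drift's nose, at its underside. The drift is 8 mm high at the nose, rises evenly to 24 mm over 64 mm and is level from there back. With the nose 68 mm past the post's axis (along the base's x) the level part is under the tang and holds the caddy 8 to 9 mm proud; pushing it through takes 5 to 20 N.
- peg1_mid (a point): Steel rock peg, 0.13 kg, 10 mm square, 160 mm long, lying on the table; this point is its centre, 5 mm above its underside. x axis to the pointed end; a head lug at the other end sticks out 8 mm to the +y side. May be absent.
- peg2_mid (a point): Steel rock peg, 0.13 kg, 10 mm square, 160 mm long, lying on the table; this point is its centre, 5 mm above its underside. x axis to the pointed end; a head lug at the other end sticks out 8 mm to the +y side. May be absent.
- peg3_mid (a point): Steel rock peg, 0.13 kg, 10 mm square, 160 mm long, lying on the table; this point is its centre, 5 mm above its underside. x axis to the pointed end; a head lug at the other end sticks out 8 mm to the +y side. May be absent.
- mallet: Rubber-tipped mallet, 220 mm, bystander at the back.
- plastic_peg: Orange plastic peg, thicker than the rock pegs (14 mm square, 160 mm long), lying on the table: a bystander, not to be packed.
- hook: Dark steel hook, 105 mm long, bystander beyond the post.
- small_pot: Small terracotta pot, 76 mm wide, bystander at the back.
- trowel: Trowel, 240 mm long, bystander to the left.

How it is judged:
On the way, in this order (a step that is already met when the one before it is completed fails the run):
1. the handwheel is set: pointer at the index block (3.6 rad, within 0.16) (value of joint wheel between 3.44 and 3.76 rad), for 0.3 s.
2. the caddy's shank stands in the mouth with the tray skewed by more than 30 degrees, the tray 11 to 20 mm proud (horizontal distance between caddy_seat and post_mouth below 0.007 m and z of caddy_seat in the frame of post_mouth between 0.011 and 0.02 m and angle between the x axis of caddy_seat and the x axis of post_mouth, either way round above 0.52 rad), for 0.1 s.
3. the caddy is fully home on the post: less than 2.5 mm proud, square within 17 degrees (horizontal distance between caddy_seat and post_mouth below 0.006 m and z of caddy_seat in the frame of post_mouth below 0.0025 m and angle between the x axis of caddy_seat and the x axis of post_mouth, either way round below 0.3 rad), for 0.3 s.
4. every rock peg lies in the tray of the seated caddy (z of caddy_seat in the frame of post_mouth below 0.004 m and horizontal distance between caddy_seat and post_mouth below 0.006 m and x of peg1_mid in the frame of caddy_seat between -0.056 and 0.056 m and y of peg1_mid in the frame of caddy_seat between -0.095 and 0.095 m and z of peg1_mid in the frame of caddy_seat between 0.004 and 0.035 m and x of peg2_mid in the frame of caddy_seat between -0.056 and 0.056 m and y of peg2_mid in the frame of caddy_seat between -0.095 and 0.095 m and z of peg2_mid in the frame of caddy_seat between 0.004 and 0.035 m and x of peg3_mid in the frame of caddy_seat between -0.056 and 0.056 m and y of peg3_mid in the frame of caddy_seat between -0.095 and 0.095 m and z of peg3_mid in the frame of caddy_seat between 0.004 and 0.035 m), for 0.3 s.
5. the drift is through the slot (nose at least 45 mm past the post's axis) and has lifted the caddy 6 mm or more, nobody holding the caddy (z of caddy_seat in the frame of post_mouth between 0.006 and 0.016 m and horizontal distance between caddy_seat and post_mouth below 0.008 m and x of drift_nose in the frame of post above 0.045 m and contact force between the fingers and caddy below 0.2 N and x of peg1_mid in the frame of caddy_seat between -0.056 and 0.056 m and y of peg1_mid in the frame of caddy_seat between -0.095 and 0.095 m and z of peg1_mid in the frame of caddy_seat between 0.004 and 0.035 m and x of peg2_mid in the frame of caddy_seat between -0.056 and 0.056 m and y of peg2_mid in the frame of caddy_seat between -0.095 and 0.095 m and z of peg2_mid in the frame of caddy_seat between 0.004 and 0.035 m and x of peg3_mid in the frame of caddy_seat between -0.056 and 0.056 m and y of peg3_mid in the frame of caddy_seat between -0.095 and 0.095 m and z of peg3_mid in the frame of caddy_seat between 0.004 and 0.035 m), for 0.2 s.
At the end, for the whole second after the job is handed in: The caddy is back in the toolbox's cradle (within 12 mm, tray resting on the block within 6 mm, upright), every rock peg present lies in its tray, and the drift stands at rest on its underside on the table, its nose and grip more than 70 mm from the post's axis (horizontal distance between caddy_seat and toolbox_rest below 0.012 m and z of caddy_seat in the frame of toolbox_rest below 0.006 m and angle between caddy_seat's own z axis and vertical below 0.1 rad and x of peg1_mid in the frame of caddy_seat between -0.056 and 0.056 m and y of peg1_mid in the frame of caddy_seat between -0.095 and 0.095 m and z of peg1_mid in the frame of caddy_seat between 0.004 and 0.035 m and x of peg2_mid in the frame of caddy_seat between -0.056 and 0.056 m and y of peg2_mid in the frame of caddy_seat between -0.095 and 0.095 m and z of peg2_mid in the frame of caddy_seat between 0.004 and 0.035 m and x of peg3_mid in the frame of caddy_seat between -0.056 and 0.056 m and y of peg3_mid in the frame of caddy_seat between -0.095 and 0.095 m and z of peg3_mid in the frame of caddy_seat between 0.004 and 0.035 m and linear speed of each of caddy, drift below 0.02 m/s and horizontal distance between each of drift_nose, drift_grip and post above 0.07 m and height (world z) of drift_nose below 0.008 m and angle between drift_grip's own z axis and vertical below 0.15 rad); the robot touches nothing.
It fails at once if a bystander is shifted by more than 40 mm (distance of any of mallet, plastic_peg, hook, small_pot, trowel from where it was at the start of the episode above 0.04 m).
It fails at once if the caddy is tipped by more than 30 degrees (angle between caddy_seat's own z axis and vertical above 0.52 rad).
Of peg1, peg2, peg3 only 1 to 3 are there at a start; the rules pass over those that are not, and their reading is None.
At some moment in a run one of peg1, peg2, peg3 may be knocked a few centimetres aside while the robot is not near it.
It also fails if it takes over 210 s, if anything falls off the work surface, if the arm or the gripper's body presses on something with over 40 N, if the wrist force passes 120 N, or if a joint passes its speed limit or range.

ROBOT

A 6-joint arm with a two-finger parallel gripper is mounted at the origin on the work surface. World frame = base frame: x ahead of the robot, y to its left, z up, the work surface at z = 0. Lengths are in m, angles in rad, forces in N, time in s.
With the tool pointing down it reaches from about 0.325 to 0.775 m from the base axis. Payload 5.5 kg.
Tool frame: the origin (TCP) lies at the very end of the fingers, on their centre line; the grasp point (between the pads) lies 19 mm behind it; z points along the fingers, y is the line along which they close (so a half turn about z gives the same grasp; the last joint's range is limited). The gripper opens to 85 mm and grips with 20 to 120 N. Pads are 22 mm wide; open, the fingers measure 114 mm over their backs; the gripper's body (76 mm by 85 mm) begins 54 mm behind the grasp point. The pads swing forward as they close: fully open they stand 13 mm farther back than shut.
Start: joints at [-1.393, 0.091, 1.231, -0, 1.82, -0.057], TCP at [0.14, -0.584, 0.231] pointing down, gripper open.
Joint ranges: [-2.87, 2.87], [-0.86, 2.18], [0.17, 2.46], [-1.51, 4.65], [0.06, 2.69], [-2.65, 2.65]. Speed limits (rad/s): [2.57, 2.57, 3.01, 3.14, 3.14, 3.14].

INTERFACE

Orientations are given as [roll, pitch, yaw] about the fixed x, y, z axes, in that order (R = Rz(yaw) Ry(pitch) Rx(roll)).
In Python, from station import ctrl, imaging, order gives the robot as it stands.
- The arm moves only by the tool move_arm, never from a script. Its argument "motion" is one flat list of numbers, 7 for each row, row after row: the turn, a rotation vector about the world's x, y, z in units of 90 degrees (1.0 is 90 degrees), then the shift along the world's x, y, z in units of 750 mm (1.0 is 750 mm), then the closure, from -1 (fully open) to 1 (shut), so that 0 is half open. In form: [ax, ay, az, dx, dy, dz, claw, ax, ay, az, dx, dy, dz, claw, ...]. A call has 1 to 10 rows; each row is the pose to reach, as a shift and turn from the pose commanded when the call began; what a row does not reach only later rows make up. A row lasts 1/12 s, in which the tool goes at most 41.7 mm and 7.16 degrees, less where a joint would pass 70% of its speed; a pose out of reach is approached as far as the arm can. A call with a number of a shift or a turn outside -1 to 1 is refused whole. A call with a gripper value outside its range is refused whole. The fingers move at their own pace and stop on an object; the grip force is fixed at half the most. Time passes only in rows, so rows that repeat a pose let the fingers close. It gives the time, the measured TCP pose, the force, the opening and the grip force at its end, in the units of the state.
- ctrl.get_obs(): the state, without advancing time (a new reading comes with each control period).
- imaging.camera(name): name is "scene" or "top" or "wrist"; returns the picture (400x640x3 uint8, red, green, blue); there is no depth.
- imaging.camera_model(name): a dict with "vfov" (degrees; the focal length in pixels is half the picture's height over the tangent of half this angle, whatever the lens; pixels are square), "cx", "cy" (the principal point, pixels), "R" (3x3) and "t" (3): a world point X has camera coordinates R X + t. Camera axes: x right, y down, z forward; pixel columns grow to the right and rows downward; lengths in m; the calibration is good to about 2 mm. A picture is of the moment at which its call begins: read the wrist's pose just before it. camera_model takes no time and is no camera call; for the wrist camera it gives the pose at the moment of the call.
- order.close_job(): hands the job in; it is judged then, once.
The state is a dict: "time": time; "q": joint angles; "joint_vel": joint speeds; "effort": joint torques, N m; "ee_pos": TCP position; "tcp_rot": TCP orientation; "ft_force": force on the tool from outside, world axes, zero at the start; "wrist_torque": the same for the moment, N m; "gripper_width": opening from 0.0 (shut) to 1.0 (fully open); "grip_force": force on a finger pad.
Only numpy, scipy, OpenCV 4.12 (cv2) and the standard library are available. Lean on these libraries where they do the work, as an engineer would, in place of code of your own. Each camera call takes 0.05 s, during which the arm holds its last target. There are 200 camera calls.

## Working session

There is one attempt and no reset: what is moved stays moved. The work goes in short steps, Python scripts to look and compute and a tool call to move; the robot and the scene stay as the last step left them, time stands still between calls to the robot, and variables do not carry over. Pictures are saved under pics/ and viewed, at most 14 in all, crops included, and the job is handed in when it is done.

Besides the shell and the picture viewer there is one more tool, called after "Call:" in YAML: its name, and indented under it one key for each argument. move_arm: Moves the arm, as the interface text tells. Shifts and turns lie within -1 to 1; 1 stands for 750 mm of shift or 90 degrees of turn. Its arguments: {"type":"object","properties":{"motion":{"type":"array"}},"required":["motion"]}

```bash
mkdir -p pics; ls
cat > h.py <<'E'
import numpy as np,cv2
from station import ctrl,imaging,order
from scipy.spatial.transform import Rotation as Ro
def snap(n,f):
    m=imaging.camera_model(n); im=imaging.camera(n); cv2.imwrite('pics/'+f,cv2.cvtColor(im,cv2.COLOR_RGB2BGR)); return im,m
def ray(m,u,v):
    f=200/np.tan(np.radians(m['vfov'])/2); R=np.array(m['R']);t=np.array(m['t'])
    d=R.T@np.array([(u-m['cx'])/f,(v-m['cy'])/f,1]); return -R.T@t,d
def pl(m,u,v,z):
    c,d=ray(m,u,v); return (c+d*(z-c[2])/d[2]).round(4)
def px(m,X):
    f=200/np.tan(np.radians(m['vfov'])/2); c=np.array(m['R'])@np.array(X)+np.array(m['t'])
    return (f*c[:2]/c[2]+[m['cx'],m['cy']]).round(1)
E
python3 - <<'E'
from h import *
print(ctrl.get_obs())
for n in('top','scene'):
    im,m=snap(n,n+'0.png');print(n,m)
E
```

```text
pics
{'time': 0.0, 'q': array([-1.39270228e+00,  9.18743307e-02,  1.23188406e+00, -2.41632291e-05,
        1.81980239e+00, -5.66859603e-02]), 'joint_vel': array([ 0.00025621,  0.00014027,  0.00041331,  0.00125627, -0.00086427,
       -0.00140501]), 'effort': array([-1.42466346e-03, -4.58729410e+01, -4.18031788e+01, -3.34515344e-04,
        1.15669941e-02, -2.25302955e-06]), 'ee_pos': array([ 0.13952599, -0.5832612 ,  0.23014264]), 'tcp_rot': array([-3.13962636e+00, -8.81131313e-05,  2.34773992e-01]), 'ft_force': array([ 0.63405271, -0.59763515,  0.47088246]), 'wrist_torque': array([ 0.00820004, -0.0208328 ,  0.00399571]), 'grip_force': 0.0, 'gripper_width': 1.0003950797606693}
top {'vfov': 44.22077789588907, 'cx': 324.1632449493172, 'cy': 187.75733107303856, 'R': array([[-0.02484373, -0.99968645, -0.00312875],
       [-0.98047247,  0.02497673, -0.19506384],
       [ 0.19508082, -0.00177847, -0.98078556]]), 't': array([0.09580204, 0.58843577, 1.17788463])}
scene {'vfov': 57.56830583942687, 'cx': 319.4564402288515, 'cy': 196.88715377549002, 'R': array([[ 0.49638848,  0.8677878 , -0.02329816],
       [ 0.50707667, -0.31163059, -0.80359171],
       [-0.7046075 ,  0.38707971, -0.59472478]]), 't': array([-0.37308055, -0.16504519,  1.33073053])}
```

View pics/top0.png

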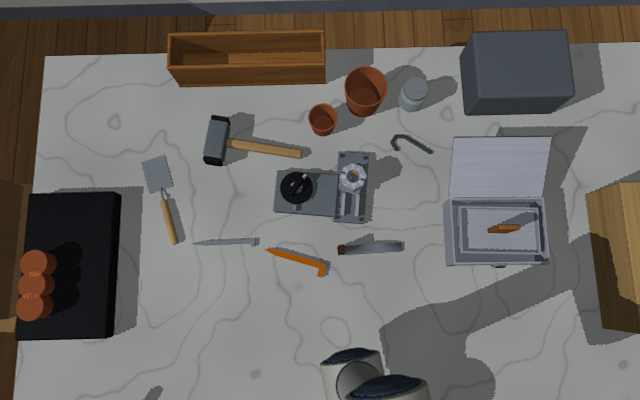

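View pics/scene0.png

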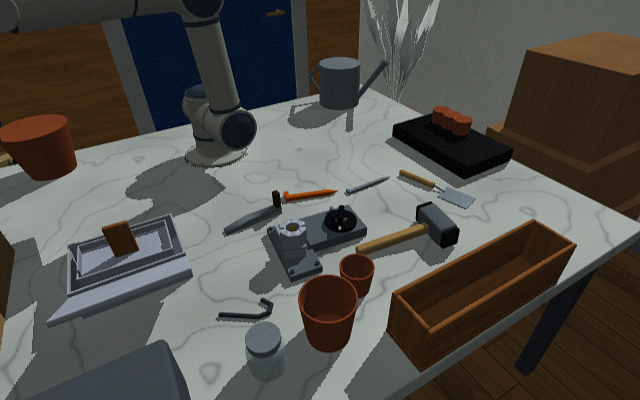

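The top view shows the wheel at about (296,187), post head (352,178), drift (338–404,247), one rock peg (193–258,241), orange peg (296,262) and the toolbox cradle and caddy handle near (503,229). I'll zoom in on the main area.

Run:
```python
from h import *
im=cv2.imread('pics/top0.png'); m=imaging.camera_model('top')
a=cv2.resize(im[140:280,180:420],None,fx=3.2,fy=3.2,interpolation=cv2.INTER_CUBIC)
b=cv2.resize(im[130:272,435:560],(422,479),interpolation=cv2.INTER_CUBIC)
cv2.imwrite('pics/a.png',a);cv2.imwrite('pics/b.png',b)
for n,u,v,z in [('wheel',296,187,.042),('head',352,178,.091),('peg tip',193,242,.005),('peg hd',258,241,.005),('handle',503,229,.15),('drift butt',342,247,.071),('drift nose',404,247,.004)]: print(n,pl(m,u,v,z))
```

```text
wheel [0.5977 0.1526 0.042 ]
head [0.6068 0.0122 0.091 ]
peg tip [0.4679 0.4209 0.005 ]
peg hd [0.4663 0.2541 0.005 ]
handle [ 0.4662 -0.3241  0.15  ]
drift butt [0.4405 0.0414 0.071 ]
drift nose [ 0.4416 -0.1196  0.004 ]
```

View pics/a.png

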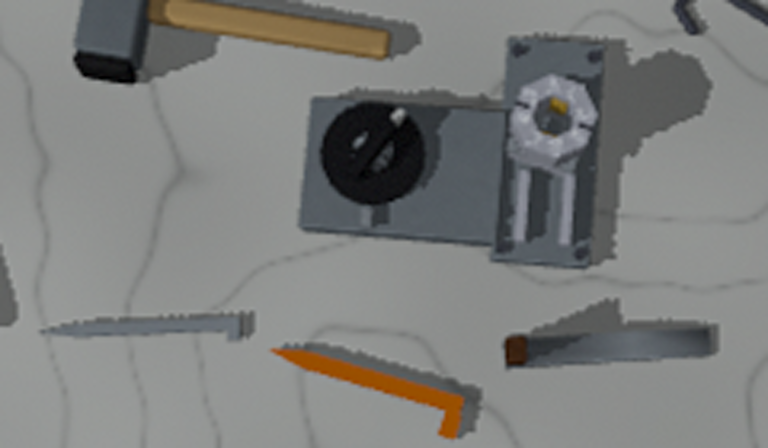

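View pics/b.png

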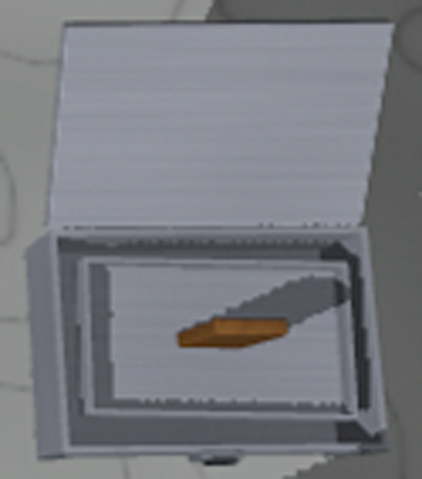

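The zoomed crops show the pointer at about 2.65 rad short of the index, with the index block on the −x side at crop (367,215). The post yaw is about −8°. The only silver peg in view runs (42,330)–(250,325). I'll move above the wheel first.

Call:
move_arm:
  motion: [0,0,1,0.61,0.98,0.1,-1,0,0,1,0.61,0.98,0.1,-1,0,0,1,0.61,0.98,0.1,-1,0,0,1,0.61,0.98,0.1,-1,0,0,1,0.61,0.98,0.1,-1,0,0,1,0.61,0.98,0.1,-1,0,0,1,0.61,0.98,0.1,-1,0,0,1,0.61,0.98,0.1,-1,0,0,1,0.61,0.98,0.1,-1,0,0,1,0.61,0.98,0.1,-1]

```text
time: 0.93
ee_pos: [0.3594, -0.2292, 0.2672]
tcp_rot: [3.142, -0.0, 1.491]
ft_force: [1.2, 0.1, 0.7]
gripper_width: 1.002
grip_force: 0.0
```

Call:
move_arm:
  motion: [0,0,0.65,0.31,0.51,0.04,-1,0,0,0.65,0.31,0.51,0.04,-1,0,0,0.65,0.31,0.51,0.04,-1,0,0,0.65,0.31,0.51,0.04,-1,0,0,0.65,0.31,0.51,0.04,-1,0,0,0.65,0.31,0.51,0.04,-1,0,0,0.65,0.31,0.51,0.04,-1,0,0,0.65,0.31,0.51,0.04,-1,0,0,0.65,0.31,0.51,0.04,-1,0,0,0.65,0.31,0.51,0.04,-1]

```text
time: 1.77
ee_pos: [0.5754, 0.1263, 0.2947]
tcp_rot: [-3.141, -0.0, 2.508]
ft_force: [0.3, -1.5, 0.5]
gripper_width: 0.999
grip_force: 0.0
```

Run:
```python
from h import *
o=ctrl.get_obs();print(o['ee_pos'],o['tcp_rot'])
im,m=snap('wrist','w1.png');np.save('w1m.npy',m,allow_pickle=True)
c,d=ray(m,m['cx'],m['cy']);print(c,d, px(m,[.598,.153,.042]),px(m,[.607,.012,.091]))
```

```text
[0.5754425  0.1262579  0.29465942] [-3.14104250e+00 -3.62422703e-04  2.50773226e+00]
[0.51368492 0.1712556  0.43736427] [ 0.23994097 -0.17673341 -0.95456463] [353.3 162.8] [258.7 250.7]
```

View pics/w1.png

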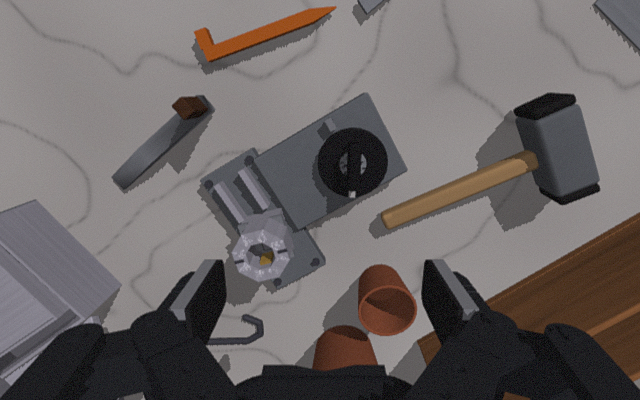

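The wrist view shows the wheel centre near (352,162), the white pointer at (352,194), the index block at (330,127), the head top near (261,250) and the rails from (217,187)/(243,170) running towards the head.

```bash
cat >> h.py <<'E'
def ang(a,b): return round(float(np.degrees(np.arctan2(b[1]-a[1],b[0]-a[0]))),1)
E
python3 - <<'E'
from h import *
m=np.load('w1m.npy',allow_pickle=True).item(); im=cv2.imread('pics/w1.png')
g=cv2.cvtColor(im,cv2.COLOR_BGR2GRAY)
mk=((g<45)*255).astype(np.uint8); mk[210:]=0; mk[:,430:]=0; mk[:110]=0; mk[:,:300]=0
c=max(cv2.findContours(mk,0,1)[0],key=cv2.contourArea);e=cv2.minEnclosingCircle(c);print('wheel',e)
w=pl(m,*e[0],.042);print(w, 'r',pl(m,e[0][0]+e[1],e[0][1],.042)-w)
p=pl(m,352,195,.055);print('ptr ang',ang(w,p))
i=pl(m,330,127,.04);print('idx ang',ang(w,i))
h=pl(m,261,250,.091);print('head',h,'h->w',ang(h,w), np.linalg.norm((w-h)[:2]))
for a,b,z in [((243,170),(266,208),.036),((217,187),(240,222),.036),((365,94),(408,166),.02)]: print(ang(pl(m,*a,z),pl(m,*b,z)))
cv2.imwrite('pics/w1c.png',cv2.resize(im[80:300,190:420],None,fx=2.6,fy=2.6,interpolation=cv2.INTER_CUBIC))
E
```

```text
wheel ((351.9038391113281, 162.54808044433594), 35.40792465209961)
[0.5968 0.1519 0.042 ] r [0.0248 0.0338 0.    ]
ptr ang -36.4
idx ang 176.1
head [0.6078 0.0147 0.091 ] h->w 94.6 0.137640255739373
-8.7
-7.9
-2.8
```

View pics/w1c.png

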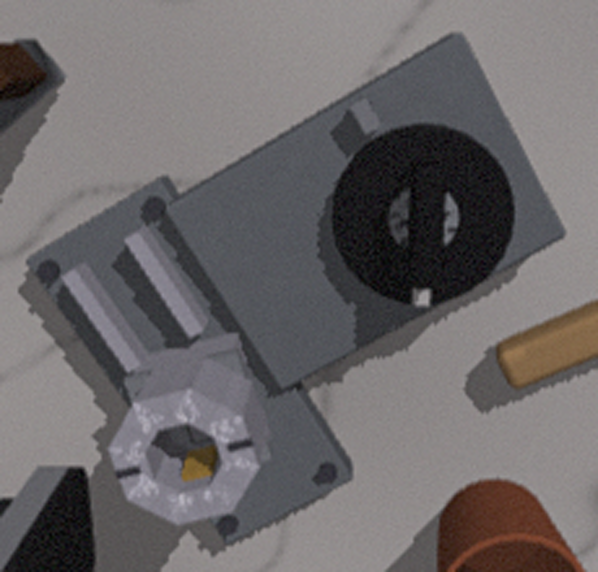

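Call:
move_arm:
  motion: [0,0,0,0.0285,0.034,-0.2,-1,0,0,0,0.0285,0.034,-0.25,-1,0,0,0,0.0285,0.034,-0.25,-1,0,0,0,0.0285,0.034,-0.25,-1,0,0,0,0.0285,0.034,-0.3,-1,0,0,0,0.0285,0.034,-0.331,-1,0,0,0,0.0285,0.034,-0.331,-1,0,0,0,0.0285,0.034,-0.331,-1,0,0,0,0.0285,0.034,-0.331,0.3,0,0,0,0.0285,0.034,-0.331,0.6]

```text
time: 2.65
ee_pos: [0.5985, 0.1499, 0.0514]
tcp_rot: [3.137, 0.004, 2.506]
ft_force: [0.1, -0.3, 0.0]
gripper_width: 0.751
grip_force: 0.0
```

Call:
move_arm:
  motion: [0,0,0,0,0,0,1,0,0,0,0,0,0,1,0,0,0,0,0,0,1,0,0,0,0,0,0,1,0,0,0,0,0,0,1]

```text
time: 3.07
ee_pos: [0.5984, 0.1517, 0.0488]
tcp_rot: [3.134, 0.003, 2.506]
ft_force: [6.4, 7.3, -0.2]
gripper_width: 0.15
grip_force: 59.6
```

Call:
move_arm:
  motion: [0,0,-0.075,0,0,0,1,0,0,-0.15,0,0,0,1,0,0,-0.225,0,0,0,1,0,0,-0.3,0,0,0,1,0,0,-0.375,0,0,0,1,0,0,-0.45,0,0,0,1,0,0,-0.525,0,0,0,1,0,0,-0.6,0,0,0,1,0,0,-0.675,0,0,0,1,0,0,-0.75,0,0,0,1]

```text
time: 3.9
ee_pos: [0.5986, 0.1518, 0.0488]
tcp_rot: [3.136, -0.006, 1.324]
ft_force: [7.1, 7.6, 1.2]
gripper_width: 0.149
grip_force: 59.5
```

Call:
move_arm:
  motion: [0,0,-0.075,0,0,0,1,0,0,-0.15,0,0,0,1,0,0,-0.225,0,0,0,1,0,0,-0.3,0,0,0,1,0,0,-0.375,0,0,0,1,0,0,-0.45,0,0,0,1,0,0,-0.525,0,0,0,1,0,0,-0.6,0,0,0,1,0,0,-0.675,0,0,0,1,0,0,-0.75,0,0,0,1]

```text
time: 4.73
ee_pos: [0.5987, 0.1518, 0.0488]
tcp_rot: [-3.139, -0.007, 0.145]
ft_force: [8.2, 5.6, -0.5]
gripper_width: 0.146
grip_force: 59.6
```

Call:
move_arm:
  motion: [0,0,-0.075,0,0,0,1,0,0,-0.15,0,0,0,1,0,0,-0.19,0,0,0,1,0,0,-0.19,0,0,0,1,0,0,-0.19,0,0,0,1,0,0,-0.19,0,0,0,1,0,0,-0.19,0,0,0,1]

```text
time: 5.32
ee_pos: [0.5987, 0.1517, 0.0487]
tcp_rot: [-3.136, -0.006, -0.148]
ft_force: [7.7, 7.1, -0.1]
gripper_width: 0.152
grip_force: 59.6
```

Call:
move_arm:
  motion: [0,0,0,0,0,0,-1,0,0,0,0,0,0,-1,0,0,0,0,0,0,-1,0,0,0,0,0,0,-1,0,0,0,0,0,0.2,-1,0,0,0,0,0,0.25,-1,0,0,0,-0.09,-0.1,0.3,-1,0,0,0,-0.09,-0.1,0.33,-1,0,0,0,-0.09,-0.1,0.33,-1,0,0,0,-0.09,-0.1,0.33,-1]

```text
time: 6.15
ee_pos: [0.5365, 0.0837, 0.2735]
tcp_rot: [3.141, 0.0, -0.149]
ft_force: [-0.4, -0.5, 0.2]
gripper_width: 1.001
grip_force: 0.0
```

Call:
move_arm:
  motion: [0,0,0,-0.02,-0.02,0.02,-1,0,0,0,-0.02,-0.02,0.02,-1,0,0,0,-0.02,-0.02,0.02,-1,0,0,0,-0.02,-0.02,0.02,-1,0,0,0,-0.02,-0.02,0.02,-1]

```text
time: 6.57
ee_pos: [0.5226, 0.0699, 0.2843]
tcp_rot: [3.141, 0.004, -0.148]
ft_force: [0.4, -0.6, -0.5]
gripper_width: 1.0
grip_force: 0.0
```

Run:
```python
from h import *
im,m=snap('wrist','w2.png');np.save('w2m.npy',m,allow_pickle=True)
im=cv2.imread('pics/w2.png');print(px(m,[.608,.0147,.091]),px(m,[.5968,.1519,.042]))
u,v=px(m,[.59,.07,.06]).astype(int);u0=max(0,u-150);v0=max(0,v-100);print(u0,v0)
cv2.imwrite('pics/w2c.png',cv2.resize(im[v0:v0+220,u0:u0+300],None,fx=2.6,fy=2.6,interpolation=cv2.INTER_CUBIC))
```

```text
[368.1  73.4] [239.3 106. ]
163 1
```

View pics/w2c.png

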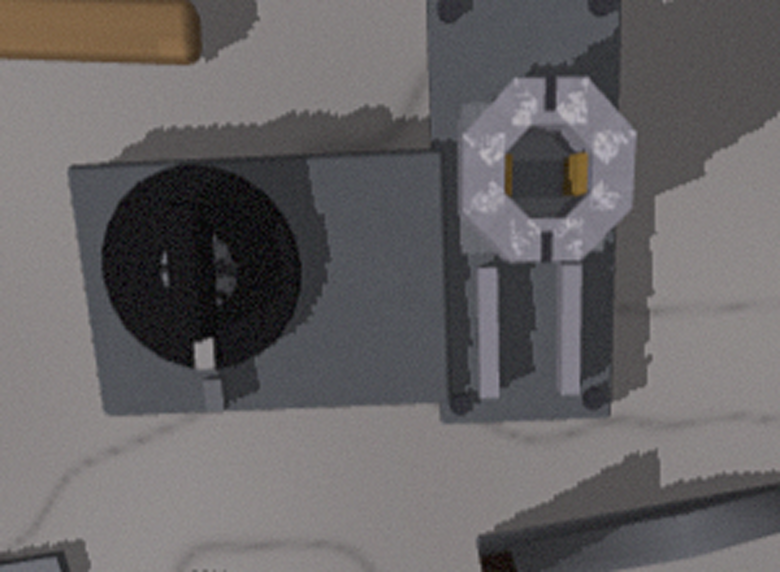

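The pointer now meets the index block (205,370 in the crop) and the head's notches line up with the rails, with the head centre at crop (548,170). Next I'll go over the toolbox.

Call:
move_arm:
  motion: [0,0,1,-0.075,-0.55,0.03,-1,0,0,1,-0.075,-0.55,0.03,-1,0,0,1,-0.075,-0.55,0.03,-1,0,0,1,-0.075,-0.55,0.03,-1,0,0,1,-0.075,-0.55,0.03,-1,0,0,1,-0.075,-0.55,0.03,-1,0,0,1,-0.075,-0.55,0.03,-1,0,0,1,-0.075,-0.55,0.03,-1,0,0,1,-0.075,-0.55,0.03,-1,0,0,1,-0.075,-0.55,0.03,-1]

```text
time: 7.45
ee_pos: [0.472, -0.3053, 0.3054]
tcp_rot: [-3.139, -0.0, 0.99]
ft_force: [0.8, 0.8, -0.5]
gripper_width: 0.997
grip_force: 0.0
```

Call:
move_arm:
  motion: [0,0,0.3,0,0,0,-1,0,0,0.3,0,-0.02,0,-1,0,0,0.3,0,-0.02,0,-1,0,0,0.3,0,-0.02,0,-1,0,0,0.3,0,-0.02,0,-1,0,0,0.3,0,-0.02,0,-1,0,0,0.3,0,-0.02,0,-1,0,0,0.3,0,-0.02,0,-1]

```text
time: 8.12
ee_pos: [0.4723, -0.3186, 0.3068]
tcp_rot: [-3.141, -0.0, 1.453]
ft_force: [-0.1, -0.1, -0.7]
gripper_width: 0.998
grip_force: 0.0
```

Run:
```python
from h import *
m=np.load('w2m.npy',allow_pickle=True).item()
c=lambda u,v,z:pl(m,163+u/2.6,1+v/2.6,z)
h=c(548.5,170,.091);print('head',h,'notch',ang(c(546,247,.091),c(550,92,.091)))
a,b=c(488,398,.036),c(569,395,.036);print('guide',(a+b)/2,np.linalg.norm(a-b),ang((a+b)/2,h),np.linalg.norm(((a+b)/2-h)[:2]))
print(ang(c(488,398,.036),c(487,270,.036)),ang(c(569,395,.036),c(569,268,.036)))
o=ctrl.get_obs();print(o['ee_pos'],o['tcp_rot'])
im,m=snap('wrist','w3.png');np.save('w3m.npy',m,allow_pickle=True)
```

```text
head [0.6133 0.0087 0.091 ] notch -7.5
guide [0.5229 0.0191 0.036 ] 0.03622154055254967 -6.6 0.09099626365955904
-6.6 -5.5
[ 0.47228207 -0.31863797  0.30676396] [-3.14094920e+00 -3.80841878e-04  1.45333018e+00]
```

View pics/w3.png

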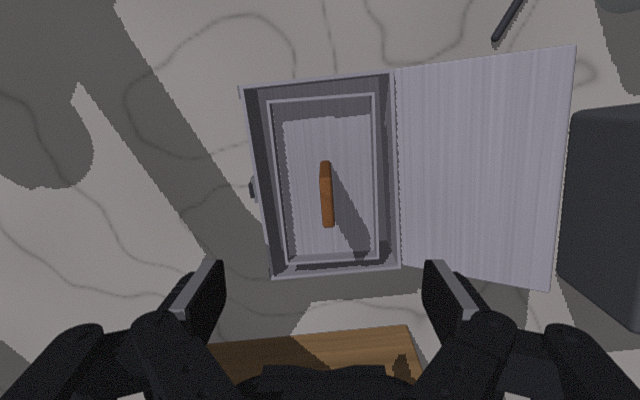

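The wrist view shows the toolbox, with the handle at columns 320–333 and rows 160–227 and the tray rims at (267,101)–(375,94) and (285,264)–(379,260).

Run:
```python
from h import *
m=np.load('w3m.npy',allow_pickle=True).item(); im=cv2.imread('pics/w3.png')
hs=cv2.cvtColor(im,cv2.COLOR_BGR2HSV)
mk=cv2.inRange(hs,(3,90,40),(25,255,255));mk[:140]=0;mk[245:]=0
for v in range(156,232,4):
    r=np.where(mk[v])[0]
    if len(r): print(v,r.min(),r.max(),hs[v,r].mean(0).round())
# tray rim at z=.062+.024 and toolbox rim z=.08
R=[pl(m,u,v,.086) for u,v in[(267,101),(375,94),(379,260),(285,264)]];print('tray',R,np.mean(R,0),ang(R[3],R[0]),ang(R[2],R[1]),np.linalg.norm(R[0]-R[3]),np.linalg.norm(R[0]-R[1]))
R=[pl(m,u,v,.08) for u,v in[(242,87),(393,72),(399,267),(272,278)]];print('box',R,np.mean(R,0),ang(R[3],R[0]),ang(R[2],R[1]))
print(px(m,[.466,-.324,.152]),px(m,[.466,-.324,.138]))
```

```text
164 320 329 [ 13. 144.  85.]
168 320 329 [ 13. 151.  85.]
172 320 330 [ 13. 147.  85.]
176 320 330 [ 12. 144.  87.]
180 319 331 [ 12. 143. 102.]
184 320 331 [ 12. 152. 104.]
188 320 331 [ 13. 150. 105.]
192 320 331 [ 12. 146. 103.]
196 321 332 [ 12. 146.  97.]
200 321 332 [ 12. 149.  96.]
204 321 332 [ 13. 145.  99.]
208 322 332 [ 13. 151. 102.]
212 322 333 [ 13. 148.  98.]
216 322 333 [ 12. 145.  99.]
220 323 334 [ 12. 142.  94.]
224 323 333 [ 13. 156.  96.]
tray [array([ 0.4219, -0.2439,  0.086 ]), array([ 0.5332, -0.25  ,  0.086 ]), array([ 0.5243, -0.4395,  0.086 ]), array([ 0.4121, -0.4317,  0.086 ])] [ 0.472875 -0.341275  0.086   ] 87.0 87.3 0.18805552371573664 0.11146703548583321
box [array([ 0.3974, -0.2271,  0.08  ]), array([ 0.5539, -0.2308,  0.08  ]), array([ 0.5487, -0.4551,  0.08  ]), array([ 0.3921, -0.4521,  0.08  ])] [ 0.473025 -0.341275  0.08    ] 88.7 88.7
[317.8 187.5] [318.  183.6]
```

Call:
move_arm:
  motion: [0,0,0.053,0.002,-0.0285,-0.1,-1,0,0,0.053,0.002,-0.0285,-0.15,-1,0,0,0.053,0.002,-0.0285,-0.2,-1,0,0,0.053,0.002,-0.0285,-0.256,-1,0,0,0.053,0.002,-0.0285,-0.256,-1,0,0,0.053,0.002,-0.0285,-0.256,0,0,0,0.053,0.002,-0.0285,-0.256,1,0,0,0.053,0.002,-0.0285,-0.256,1,0,0,0.053,0.002,-0.0285,-0.256,1,0,0,0.053,0.002,-0.0285,-0.256,1]

```text
time: 9.0
ee_pos: [0.4748, -0.3412, 0.1187]
tcp_rot: [3.137, 0.003, 1.538]
ft_force: [-0.1, 0.5, 0.4]
gripper_width: 0.3
grip_force: 0.0
```

Call:
move_arm:
  motion: [0,0,0,0,0,0,1,0,0,0,0,0,0,1,0,0,0,0,0,0,1,0,0,0,0,0,0,1]

```text
time: 9.33
ee_pos: [0.4741, -0.3409, 0.1175]
tcp_rot: [3.139, 0.002, 1.538]
ft_force: [-1.3, -0.1, 6.7]
gripper_width: 0.131
grip_force: 61.3
```

Call:
move_arm:
  motion: [0,0,0,0,0,0.02,1,0,0,0,0,0,0.04,1,0,0,0,0,0,0.07,1,0,0,0,0,0,0.1,1,0,0,0,0,0,0.13,1,0,0,0,0,0,0.16,1,0,0,0,0,0,0.19,1,0,0,0,0,0,0.22,1,0,0,0,0,0,0.22,1,0,0,0,0,0,0.22,1]

```text
time: 10.17
ee_pos: [0.474, -0.3405, 0.2808]
tcp_rot: [3.14, 0.001, 1.538]
ft_force: [1.0, -0.6, -5.0]
gripper_width: 0.132
grip_force: 59.9
```

Call:
move_arm:
  motion: [0,0,0.02,0.005,0.015,0.01,1,0,0,0.05,0.015,0.045,0.01,1,0,0,0.1,0.03,0.09,0.01,1,0,0,0.16,0.05,0.135,0.01,1,0,0,0.22,0.07,0.18,0.01,1,0,0,0.28,0.09,0.225,0.01,1,0,0,0.34,0.11,0.27,0.01,1,0,0,0.4,0.13,0.315,0.01,1,0,0,0.46,0.145,0.36,0.01,1,0,0,0.52,0.16,0.4,0.01,1]

```text
time: 11.0
ee_pos: [0.5933, -0.0371, 0.2852]
tcp_rot: [-3.14, -0.004, 2.362]
ft_force: [0.6, -1.0, -4.0]
gripper_width: 0.129
grip_force: 59.9
```

Call:
move_arm:
  motion: [0,0,0.05,0.014,0.03,0,1,0,0,0.07,0.02,0.05,0,1,0,0,0.09,0.024,0.066,0,1,0,0,0.09,0.024,0.066,0,1,0,0,0.09,0.024,0.066,0,1,0,0,0.09,0.024,0.066,0,1,0,0,0.09,0.024,0.066,0,1]

```text
time: 11.58
ee_pos: [0.6113, 0.0081, 0.2876]
tcp_rot: [-3.141, -0.0, 2.494]
ft_force: [0.1, 0.4, -4.6]
gripper_width: 0.131
grip_force: 59.9
```

Run:
```python
from h import *
o=ctrl.get_obs();print(o['ee_pos'],o['tcp_rot'])
a,_=snap('wrist','w4.png');b,_=snap('scene','s4.png')
a=cv2.imread('pics/w4.png');b=cv2.imread('pics/s4.png')
cv2.imwrite('pics/c4.png',np.hstack([cv2.resize(a,(400,250)),cv2.resize(b[100:350,150:550],(400,250))]))
```

```text
[0.61127284 0.00814592 0.28755614] [-3.14111288e+00 -1.45580552e-04  2.49445348e+00]
```

View pics/c4.png

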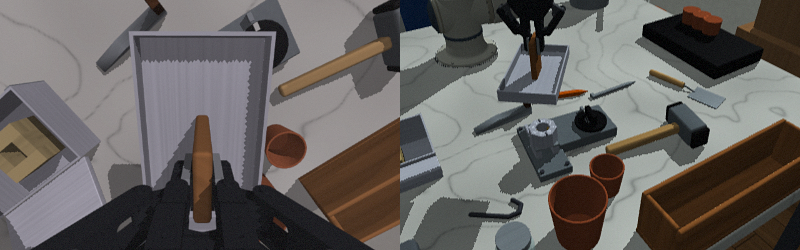

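Call:
move_arm:
  motion: [0,0,0,0.001,0.001,-0.03,1,0,0,0,0.001,0.001,-0.06,1,0,0,0,0.001,0.001,-0.09,1,0,0,0,0.001,0.001,-0.11,1,0,0,0,0.001,0.001,-0.12,1,0,0,0,0.001,0.001,-0.13,1,0,0,0,0.001,0.001,-0.14,1,0,0,0,0.001,0.001,-0.15,1,0,0,0,0.001,0.001,-0.155,1,0,0,0,0.001,0.001,-0.155,1]

```text
time: 12.52
ee_pos: [0.6121, 0.0099, 0.1707]
tcp_rot: [-3.141, -0.001, 2.496]
ft_force: [-0.5, 0.5, -3.6]
gripper_width: 0.131
grip_force: 59.9
```

Call:
move_arm:
  motion: [0,0,0,0,0,-0.004,1,0,0,0,0,0,-0.008,1,0,0,0,0,0,-0.011,1,0,0,0,0,0,-0.012,1,0,0,0,0,0,-0.013,1,0,0,0,0,0,-0.013,1,0,0,0,0,0,-0.013,1]

```text
time: 13.1
ee_pos: [0.6125, 0.0098, 0.1624]
tcp_rot: [3.141, 0.001, 2.496]
ft_force: [-1.2, -2.1, 0.0]
gripper_width: 0.13
grip_force: 60.4
```

Call:
move_arm:
  motion: [0,0,-0.07,0,0,0,1,0,0,-0.14,0,0,0,1,0,0,-0.21,0,0,0,1,0,0,-0.28,0,0,0,1,0,0,-0.35,0,0,0,1,0,0,-0.42,0,0,0,1,0,0,-0.49,0,0,0,1,0,0,-0.56,0,0,0,1,0,0,-0.62,0,0,0,1,0,0,-0.667,0,0,0,1]

```text
time: 13.93
ee_pos: [0.6119, 0.0096, 0.1614]
tcp_rot: [-3.14, 0.001, 1.443]
ft_force: [-1.3, -2.5, -2.7]
gripper_width: 0.133
grip_force: 59.9
```

Call:
move_arm:
  motion: [0,0,0,0,0,-0.002,1,0,0,0,0,0,-0.005,1,0,0,0,0,0,-0.008,1,0,0,0,0,0,-0.011,1,0,0,0,0,0,-0.014,1,0,0,0,0,0,-0.017,1,0,0,0,0,0,-0.02,1,0,0,0,0,0,-0.02,1,0,0,0,0,0,-0.02,1]

```text
time: 14.68
ee_pos: [0.6127, 0.0096, 0.1469]
tcp_rot: [3.14, 0.0, 1.448]
ft_force: [2.1, -4.5, 1.1]
gripper_width: 0.132
grip_force: 60.7
```

Call:
move_arm:
  motion: [0,0,0,0,0,-0.002,1,0,0,0,0,0,-0.004,1,0,0,0,0,0,-0.006,1,0,0,0,0,0,-0.006,1,0,0,0,0,0,-0.006,1]

```text
time: 15.1
ee_pos: [0.6129, 0.0094, 0.1465]
tcp_rot: [3.137, 0.0, 1.448]
ft_force: [-4.4, -4.9, 14.9]
gripper_width: 0.134
grip_force: 62.7
```

Call:
move_arm:
  motion: [0,0,0,0,0,0.004,-1,0,0,0,0,0,0.004,-1,0,0,0,0,0,0.004,-1,0,0,0,0,0,0.004,-1,0,0,0,0,0,0.004,-1,0,0,0,0,0,0.05,-1,0,0,0,0,0,0.1,-1,0,0,0,0,0,0.15,-1,0,0,0,-0.05,0.05,0.17,-1,0,0,0,-0.1,0.1,0.17,-1]

```text
time: 15.93
ee_pos: [0.5558, 0.0674, 0.2715]
tcp_rot: [3.137, -0.001, 1.446]
ft_force: [0.9, 1.2, 0.3]
gripper_width: 1.002
grip_force: 0.0
```

Call:
move_arm:
  motion: [0,0,0,-0.1,0.29,0,-1,0,0,0,-0.1,0.29,0,-1,0,0,0,-0.1,0.29,0,-1,0,0,0,-0.1,0.29,0,-1,0,0,0,-0.1,0.29,0,-1,0,0,0,-0.1,0.29,0,-1,0,0,0,-0.1,0.29,0,-1,0,0,0,-0.1,0.29,0,-1,0,0,0,-0.1,0.29,0,-1]

```text
time: 16.68
ee_pos: [0.4797, 0.2848, 0.268]
tcp_rot: [-3.141, 0.001, 1.449]
ft_force: [0.4, -0.1, -0.7]
gripper_width: 1.001
grip_force: 0.0
```

Run:
```python
from h import *
o=ctrl.get_obs();print(o['ee_pos'],o['tcp_rot'])
a,m=snap('wrist','w5.png');b,mt=snap('top','t5.png');np.save('w5m.npy',m,allow_pickle=True)
a=cv2.imread('pics/w5.png');b=cv2.imread('pics/t5.png')
cv2.imwrite('pics/c5.png',np.hstack([cv2.resize(a[:300],(400,188)),cv2.resize(b[130:318,180:580],(400,188))]))
for v in (a,): 
  pass
```

```text
[0.47967225 0.28481558 0.26799447] [-3.14121252e+00  6.80624074e-04  1.44854430e+00]
```

View pics/c5.png

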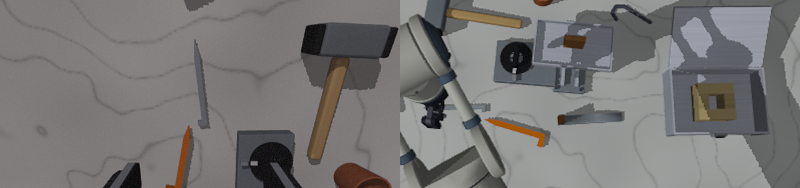

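The caddy is seated square on the post with the tray over the head. In the wrist view (full scale) the peg runs from its tip at (314,64) to its head at (326,203), and the orange tip is at about (304,200).

Run:
```python
from h import *
m=np.load('w5m.npy',allow_pickle=True).item(); im=cv2.imread('pics/w5.png')
hs=cv2.cvtColor(im,cv2.COLOR_BGR2HSV).astype(int); g=hs[...,2]
for v in range(60,212,12):
    row=im[v,285:350].astype(int); d=row[:,0]-row[:,2]
    k=np.where(d>3)[0]+285
    print(v,k.min() if len(k) else '',k.max() if len(k) else '',len(k))
t=pl(m,313.6,64,.01);h=pl(m,326,203,.01);print(t,h,ang(h,t),np.linalg.norm(t-h)); print('orange tip',pl(m,304,200,.01))
```

```text
60   0
72 311 313 3
84 311 317 7
96 311 319 9
108 313 320 8
120 314 321 7
132 316 323 8
144 317 324 8
156 319 325 4
168 320 327 8
180 322 328 7
192 317 330 11
204   0
[0.4814 0.3919 0.01  ] [0.4757 0.23   0.01  ] 88.0 0.16200030864168133
orange tip [0.449  0.2372 0.01  ]
```

Call:
move_arm:
  motion: [0,0,0.056,-0.002,-0.016,-0.1,-1,0,0,0.056,-0.002,-0.016,-0.15,-1,0,0,0.056,-0.002,-0.016,-0.2,-1,0,0,0.056,-0.002,-0.016,-0.25,-1,0,0,0.056,-0.002,-0.016,-0.3,-1,0,0,0.056,-0.002,-0.016,-0.33,-1,0,0,0.056,-0.002,-0.016,-0.352,0,0,0,0.056,-0.002,-0.016,-0.352,0,0,0,0.056,-0.002,-0.016,-0.352,0.5,0,0,0.056,-0.002,-0.016,-0.352,1]

```text
time: 17.62
ee_pos: [0.4797, 0.2732, 0.0068]
tcp_rot: [3.139, -0.002, 1.535]
ft_force: [0.2, -0.5, 0.7]
gripper_width: 0.45
grip_force: 0.0
```

Call:
move_arm:
  motion: [0,0,0,0,0,0,1,0,0,0,0,0,0,1,0,0,0,0,0,0,1,0,0,0,0,0,0,1]

```text
time: 17.95
ee_pos: [0.4796, 0.2738, 0.0071]
tcp_rot: [3.138, -0.002, 1.537]
ft_force: [-0.0, -0.6, 6.8]
gripper_width: 0.077
grip_force: 58.7
```

Call:
move_arm:
  motion: [0,0,0,0,0,0.02,1,0,0,0,0,0,0.05,1,0,0,0,0,0,0.1,1,0,0,0,0,0,0.15,1,0,0,0,0,0,0.2,1,0,0,0,0,0,0.25,1,0,0,0,0,0,0.3,1,0,0,0,0,0,0.3,1,0,0,0,0,0,0.3,1]

```text
time: 18.7
ee_pos: [0.479, 0.2738, 0.2333]
tcp_rot: [3.135, -0.003, 1.537]
ft_force: [-0.0, 0.7, -1.6]
gripper_width: 0.075
grip_force: 58.7
```

Run:
```python
from h import *
o=ctrl.get_obs();print(o['ee_pos'],o['tcp_rot'],o['gripper_width'],o['ft_force'])
a,m=snap('wrist','w6.png');b,ms=snap('scene','s6.png')
a=cv2.imread('pics/w6.png');b=cv2.imread('pics/s6.png')
u,v=px(ms,o['ee_pos']).astype(int);v0=max(0,v-100);u0=max(0,u-130)
cv2.imwrite('pics/c6.png',np.hstack([cv2.resize(a[:,160:480],(400,500)),cv2.resize(b[v0:v0+250,u0:u0+200],(400,500))]))
```

```text
[0.4790491  0.27375582 0.23334347] [ 3.13538149 -0.00324851  1.53654288] 0.0750409493016719 [-0.02561429  0.722563   -1.57644827]
```

View pics/c6.png

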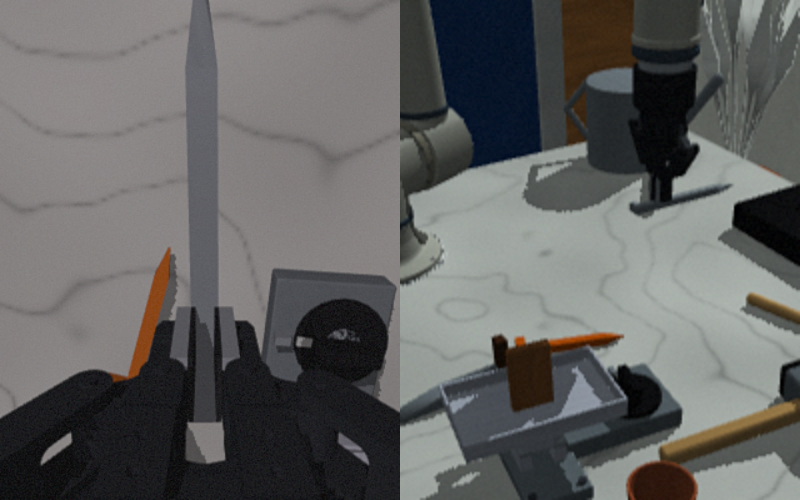

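Call:
move_arm:
  motion: [0,0,-0.056,0.01,-0.03,0.01,1,0,0,-0.056,0.025,-0.08,0.01,1,0,0,-0.056,0.04,-0.13,0.01,1,0,0,-0.056,0.055,-0.18,0.01,1,0,0,-0.056,0.075,-0.23,0.01,1,0,0,-0.056,0.09,-0.28,0.01,1,0,0,-0.056,0.105,-0.33,0.01,1,0,0,-0.056,0.12,-0.37,0.01,1,0,0,-0.056,0.13,-0.395,0.01,1,0,0,-0.056,0.13,-0.404,0.01,1]

```text
time: 19.63
ee_pos: [0.5755, -0.033, 0.2333]
tcp_rot: [-3.137, 0.001, 1.445]
ft_force: [1.2, -0.3, -2.1]
gripper_width: 0.084
grip_force: 58.8
```

Call:
move_arm:
  motion: [0,0,0,0,0,0,1,0,0,0,0,0,0,1,0,0,0,0,0,0,1,0,0,0,0,0,0,1]

```text
time: 19.97
ee_pos: [0.5752, -0.0284, 0.2367]
tcp_rot: [-3.141, -0.0, 1.45]
ft_force: [0.5, 0.8, -1.1]
gripper_width: 0.082
grip_force: 58.8
```

Run:
```python
from h import *
o=ctrl.get_obs();print(o['ee_pos'],o['tcp_rot'],o['gripper_width'])
a,m=snap('wrist','w7.png');np.save('w7m.npy',m,allow_pickle=True)
b,ms=snap('top','t7.png')
a=cv2.imread('pics/w7.png');b=cv2.imread('pics/t7.png')
cv2.imwrite('pics/c7.png',np.hstack([cv2.resize(a,(560,350)),cv2.resize(b[130:255,290:370],(224,350))]))
print(px(m,[.612,.009,.115]), [px(m,np.array([.612,.009,0])+s*.053*np.array([.9925,-.122,0])+[0,0,.115]) for s in(-1,1)])
```

```text
[ 0.57523599 -0.0283918   0.23670755] [-3.14121242e+00 -3.10966654e-04  1.45032396e+00] 0.08193342534444474
[365.1 139.7] [array([296.9, 139.5]), array([433.4, 139.9])]
```

View pics/c7.png

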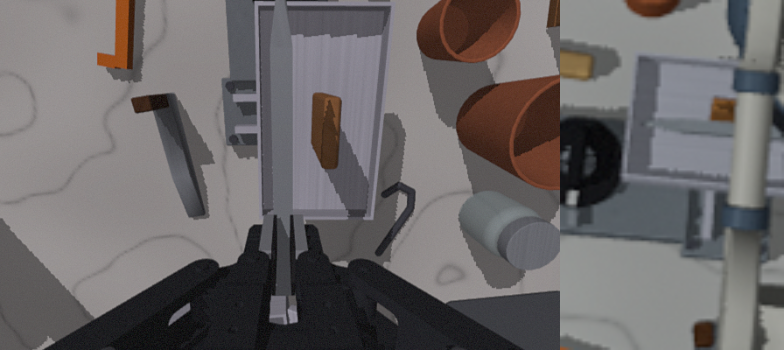

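Run:
```python
from h import *
m=np.load('w7m.npy',allow_pickle=True).item()
y=np.array([.122,.9925,0]);T=np.array([.5752,-.0284,.2317])
for s in(-.05,-.043,-.035,.1,.11,.117,.125,.135): print(s,px(m,T+s*y))
im=cv2.imread('pics/w7.png')
for v in (0,6,12,20,40): print(v,im[v,300:345].astype(int).sum(1)//3)
```

```text
-0.05 [323.7 343.2]
-0.043 [323.8 332.1]
-0.035 [323.8 319.1]
0.1 [324.7  29.8]
0.11 [324.8   1.3]
0.117 [324.8 -19.5]
0.125 [324.9 -44. ]
0.135 [325.  -76.1]
0 [ 41  34  34  35  32  35  36  35  32  28  33  26  25  36  72 112 119 115
 114 110 108 108 109 111 106  96  72  37  28  30  25  30  29  27  34  30
  28  26  27  31  30  32  25  37  35]
6 [ 97 103 102  99 100 102 102 101 101 101 103 100 101 106 109 115 111 114
 115 112 112 116 113 110 114 106  93  83  91  96 103 102 108 108 108 108
 110 109 108 107 108 106 103 109 110]
12 [ 84  86  85  86  84  87  82  82  87  90  83  85  87 104 114 115 111 113
 112 114 112 110 111 110 112 109 109  99  79  81  84  87  82  85  84  84
  88  79  86  80  86  86  85  87  84]
20 [ 92  91  92  89  94  93  92  86  91  96  89  91 107 110 110 109 109 113
 117 113 111 113 114 112 111 114 108 108  99  90  89  95  91  90  88  89
  95  91  91  83  90  93  90  95  94]
40 [ 90  92  89  94  89  90  90  86  85  93 116 112 112 109 106 108 106 111
 109 110 106 110 111 113 112 112 109 112 111 104 111 107 109 127 128 129
 130 134 127 138 141 141 143 143 145]
```

Run:
```python
from h import *
ms=imaging.camera_model('scene');T=np.array([.4790,.2738,.2333])
u,v=px(ms,T).astype(int);v0=max(0,v-100);u0=max(0,u-130)
for U,V in[(632,207),(730,185),(655,203)]:
    c,d=ray(ms,u0+(U-400)/2,v0+V/2); n=np.array([1,-.035,0]); s=n@(T-c)/(n@d);print((c+s*d).round(4))
im=cv2.imread('pics/w6.png')
for r in (60,90,130,170,210):
    row=im[r,290:360].astype(int);d=row[:,0]-row[:,2];k=np.where(d>2)[0]+290;print(r,k.min(),k.max(),len(k))
```

```text
[0.4775 0.2305 0.2338]
[0.483  0.3872 0.2286]
[0.4787 0.2656 0.231 ]
60 308 333 26
90 309 333 25
130 310 333 24
170 311 333 23
210 312 334 22
```

Call:
move_arm:
  motion: [0,0,0,0.001,0,-0.03,1,0,0,0,0.001,0,-0.06,1,0,0,0,0.001,0,-0.09,1,0,0,0,0.001,0,-0.12,1,0,0,0,0.001,0,-0.14,1,0,0,0,0.001,0,-0.155,1,0,0,0,0.001,0,-0.163,1,0,0,0,0.001,0,-0.166,1,0,0,0,0.001,0,-0.166,1,0,0,0,0.001,0,-0.166,1]

```text
time: 20.9
ee_pos: [0.5769, -0.0298, 0.1137]
tcp_rot: [3.14, -0.0, 1.449]
ft_force: [0.1, -0.5, -1.8]
gripper_width: 0.079
grip_force: 58.8
```

Call:
move_arm:
  motion: [0,0,0,0,0,0,0.55,0,0,0,0,0,0,0.55,0,0,0,0,0,0,0.55,0,0,0,0,0,0,0.55,0,0,0,0,0,0.03,0.55,0,0,0,0,0,0.08,0.55,0,0,0,0,0,0.13,0.55,0,0,0,0,0,0.18,0.55,0,0,0,0,0,0.18,0.55]

```text
time: 21.65
ee_pos: [0.5783, -0.03, 0.2576]
tcp_rot: [3.127, -0.0, 1.448]
ft_force: [0.5, -0.7, 2.3]
gripper_width: 0.226
grip_force: 0.0
```

Run:
```python
from h import *
o=ctrl.get_obs();print(o['ee_pos'],o['tcp_rot'],o['gripper_width'])
a,m=snap('wrist','w8.png');np.save('w8m.npy',m,allow_pickle=True)
b,ms=snap('top','t8.png');np.save('tm.npy',ms,allow_pickle=True)
a=cv2.imread('pics/w8.png');b=cv2.imread('pics/t8.png')
cv2.imwrite('pics/c8.png',np.hstack([cv2.resize(a[:280],(520,228)),cv2.resize(b[225:275,320:420],(280,228))]))
```

```text
[ 0.57831827 -0.03002077  0.25764495] [ 3.12709190e+00 -1.95602845e-04  1.44844329e+00] 0.2255734788210561
```

View pics/c8.png

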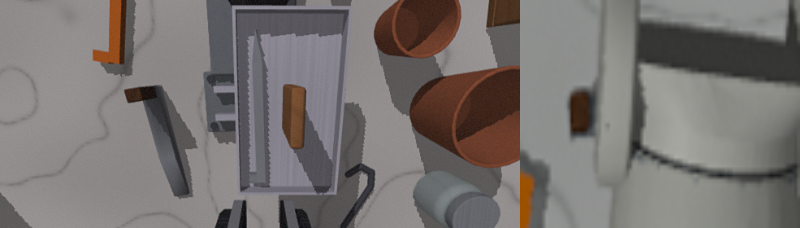

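The peg lies in the tray's robot-side lane, at crop (258,40)–(258,185). The drift's grip is at (140,95) and its nose at (183,193). I'll locate the drift numerically.

Run:
```python
from h import *
def brown(f,m,box):
    im=cv2.imread(f);hs=cv2.cvtColor(im,cv2.COLOR_BGR2HSV);mk=cv2.inRange(hs,(0,70,15),(14,255,110))
    z=np.zeros_like(mk);u0,u1,v0,v1=box;z[v0:v1,u0:u1]=mk[v0:v1,u0:u1]
    c=max(cv2.findContours(z,0,1)[0],key=cv2.contourArea);r=cv2.boundingRect(c);print(f,r,cv2.contourArea(c));return c
m=np.load('w8m.npy',allow_pickle=True).item();mt=np.load('tm.npy',allow_pickle=True).item()
c=brown('pics/w8.png',m,(140,210,95,140)); print(c[:,0].tolist()[::2])
c2=brown('pics/top0.png',mt,(330,350,235,262))
for u,v in[(225,237)]: print('nose wrist',pl(m,u,v,.008))
print('nose top',pl(mt,403.7,245.6,.006), 'grip top',pl(mt,341,249,.071),'wr',pl(m,172,117,.071))
```

```text
pics/w8.png (153, 107, 27, 18) 287.0
[[172, 107], [170, 108], [168, 108], [166, 108], [164, 109], [162, 109], [160, 109], [158, 110], [156, 110], [154, 110], [153, 112], [154, 114], [155, 115], [155, 117], [155, 119], [156, 121], [157, 123], [158, 124], [160, 124], [162, 124], [164, 124], [166, 124], [168, 123], [170, 123], [172, 123], [174, 122], [174, 120], [176, 121], [176, 119], [178, 119], [178, 117], [176, 117], [174, 116], [176, 114], [176, 114], [175, 115], [173, 115], [172, 113], [174, 112], [175, 110], [177, 108], [176, 109], [174, 110], [172, 109], [174, 108]]
pics/top0.png (338, 245, 7, 9) 44.5
nose wrist [ 0.4472 -0.111   0.008 ]
nose top [ 0.4451 -0.1187  0.006 ] grip top [0.4358 0.044  0.071 ] wr [0.4455 0.0412 0.071 ]
```

Call:
move_arm:
  motion: [0,0,0.111,-0.1884,0.096,-0.05,-1,0,0,0.111,-0.1884,0.096,-0.05,-1,0,0,0.111,-0.1884,0.096,-0.05,-1,0,0,0.111,-0.1884,0.096,-0.1,-1,0,0,0.111,-0.1884,0.096,-0.15,-1,0,0,0.111,-0.1884,0.096,-0.15,-1,0,0,0.111,-0.1884,0.096,-0.15,-1,0,0,0.111,-0.1884,0.096,-0.15,-1]

```text
time: 22.42
ee_pos: [0.4352, 0.0419, 0.135]
tcp_rot: [-3.141, 0.0, 1.623]
ft_force: [-0.1, 0.4, 0.2]
gripper_width: 0.997
grip_force: 0.0
```

Run:
```python
from h import *
o=ctrl.get_obs();print(o['ee_pos'],o['tcp_rot'][2],o['gripper_width'])
im,m=snap('wrist','w9.png');np.save('w9m.npy',m,allow_pickle=True)
im=cv2.imread('pics/w9.png');hs=cv2.cvtColor(im,cv2.COLOR_BGR2HSV)
mk=cv2.inRange(hs,(0,70,15),(14,255,130))
print(px(m,[.437,.042,.071]),px(m,[.446,-.114,.008]))
for c in cv2.findContours(mk,0,1)[0]:
    if cv2.contourArea(c)>100:
        r=cv2.minAreaRect(c);print(cv2.boundingRect(c),r,pl(m,*r[0],.071))
```

```text
[0.43524743 0.04192031 0.13503299] 1.622633296156433 0.9970876083137848
[326.8 215.6] [326.6 345. ]
(587, 259, 53, 113) ((613.0, 315.0), (112.0, 52.0), 90.0) [ 0.6461 -0.0229  0.071 ]
(314, 185, 30, 41) ((328.5, 205.0), (40.0, 29.0), 90.0) [0.4377 0.0493 0.071 ]
```

Call:
move_arm:
  motion: [0,0,0,0.004,0.0013,-0.03,-1,0,0,0,0.004,0.0013,-0.06,-1,0,0,0,0.004,0.0013,-0.09,-1,0,0,0,0.004,0.0013,-0.124,-1,0,0,0,0.004,0.0013,-0.124,0,0,0,0,0.004,0.0013,-0.124,0.5,0,0,0,0.004,0.0013,-0.124,1,0,0,0,0.004,0.0013,-0.124,1,0,0,0,0.004,0.0013,-0.124,1,0,0,0,0.004,0.0013,-0.124,1]

```text
time: 23.3
ee_pos: [0.4394, 0.0432, 0.0441]
tcp_rot: [3.138, 0.0, 1.623]
ft_force: [0.3, 0.5, 4.9]
gripper_width: 0.219
grip_force: 59.3
```

Call:
move_arm:
  motion: [0,0,0,0,0,0,1,0,0,0,0,0,0,1]

```text
time: 23.47
ee_pos: [0.4393, 0.0432, 0.0441]
tcp_rot: [3.138, 0.0, 1.623]
ft_force: [-0.7, 1.0, 5.5]
gripper_width: 0.221
grip_force: 59.5
```

Call:
move_arm:
  motion: [0,0,0,0,0,0.03,1,0,0,0,0,0,0.06,1,0,0,0.07,-0.02,0,0.08,1,0,0,0.14,-0.04,0,0.08,1,0,0,0.21,-0.06,0,0.08,1,0,0,0.28,-0.08,0,0.08,1,0,0,0.35,-0.1,0,0.08,1,0,0,0.42,-0.12,0,0.08,1,0,0,0.49,-0.125,0,0.08,1,0,0,0.56,-0.125,0,0.08,1]

```text
time: 24.3
ee_pos: [0.3432, 0.0433, 0.1018]
tcp_rot: [3.141, -0.0, 2.508]
ft_force: [0.2, -0.1, -2.6]
gripper_width: 0.223
grip_force: 59.3
```

Call:
move_arm:
  motion: [0,0,0.07,0,0,0,1,0,0,0.14,0,0,0,1,0,0,0.21,0,0,0,1,0,0,0.28,0,0,0,1,0,0,0.329,0,0,0,1,0,0,0.329,0,0,0,1,0,0,0.329,0,0,0,1,0,0,0.329,0,0,0,1]

```text
time: 24.97
ee_pos: [0.3441, 0.0432, 0.1018]
tcp_rot: [-3.142, -0.0, 3.017]
ft_force: [0.4, -0.1, -2.6]
gripper_width: 0.221
grip_force: 59.2
```

Run:
```python
from h import *
o=ctrl.get_obs();print(o['ee_pos'],o['tcp_rot'],o['gripper_width'])
im,m=snap('wrist','w10.png');np.save('w10m.npy',m,allow_pickle=True)
b,mt=snap('top','t10.png')
e=o['ee_pos'];y=o['tcp_rot'][2]+np.pi
for n,mm in(('w',m),('t',mt)):
  print(n,'nose pred',px(mm,[e[0]+.157*np.cos(y),e[1]+.157*np.sin(y),e[2]-.036]))
  print('guide ctr',px(mm,[.5227,.020,.036]),px(mm,[.5783,.0132,.036]))
```

```text
[0.3440725  0.04317967 0.10178023] [-3.14153448e+00 -3.68751753e-04  3.01689391e+00] 0.22064080042140935
w nose pred [323.6 437.6]
guide ctr [322.6 423.2] [322.8 472.2]
t nose pred [348.4 222.8]
guide ctr [349.  215.2] [350.9 193.5]
```

Run:
```python
from h import *
b,ms=snap('scene','s10.png');b=cv2.imread('pics/s10.png');a=cv2.imread('pics/t10.png')
o=ctrl.get_obs();e=o['ee_pos'];y=o['tcp_rot'][2]+np.pi
print('s nose',px(ms,[e[0]+.157*np.cos(y),e[1]+.157*np.sin(y),e[2]-.044]),px(ms,[.5227,.020,.036]),px(ms,e))
A=cv2.resize(a[180:260,310:400],(400,356),interpolation=cv2.INTER_CUBIC)
B=cv2.resize(b[170:259,220:320],(400,356),interpolation=cv2.INTER_CUBIC)
cv2.imwrite('pics/c10.png',np.hstack([A,B]))
```

```text
s nose [279.1 210.1] [282.2 221.8] [261.2 167. ]
```

View pics/c10.png

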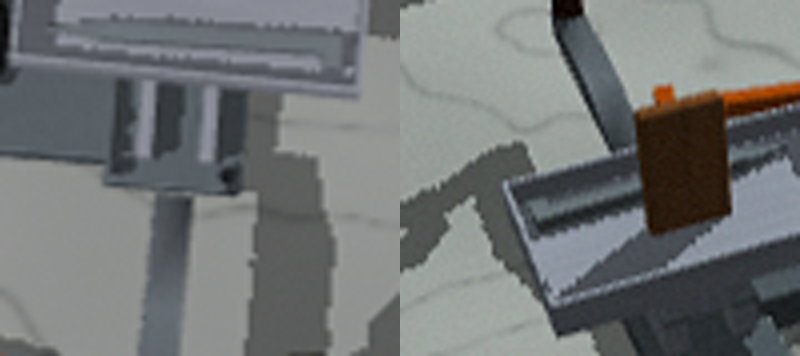

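Run:
```python
from h import *
mt=np.load('tm.npy',allow_pickle=True).item()
c=lambda u,v,z:pl(mt,310+u/4.444,180+v/4.45,z)
a,b=c(175.5,160,.036),c(179.5,86,.036);print('guide',a,b,ang(a,b))
n=c(173.5,200,.068);d=c(163.5,350,.082);print('drift',n,d,ang(d,n))
e=ctrl.get_obs()['ee_pos'];print('tcp',e,'tcp->drift pt',ang(e,d),ang(e,n))
im=cv2.imread('pics/t10.png').astype(int)
for v in (200,206,212,228,236,244,252): print(v,im[v,335:368].sum(1)//3)
```

```text
guide [0.5208 0.0187 0.036 ] [0.5634 0.015  0.036 ] -5.0
drift [0.4942 0.0223 0.068 ] [0.4117 0.0312 0.082 ] -6.2
tcp [0.34417963 0.04317203 0.10183445] tcp->drift pt -10.1 -7.9
200 [ 89  60  58  57  72  95 111 137 143 129  72  54  58  58  57  55  72  95
  93  92 107 136 142 132  90  63  68  69  70  73  75  92  99]
206 [ 82  52  57  59  55  73 119 144 141 114  54  57  60  59  57  70  94  97
  95  88 108 144 144 128  57  55  58  58  59  59  74  88  83]
212 [ 60  58  59  58  73 113 140 144 131  77  56  59  57  58  57  72  95  94
  93 104 132 145 139 110  52  59  58  58  57  67  89  94  93]
228 [143 143 144 143 143 143 144 144 138 111  86  83  81  75  71  66  62  65
 105 138 133 129 126 131 134 136 139 139 141 141 142 142 130]
236 [142 143 143 144 143 142 144 141 123  90  90  87  82  79  79  81  79 110
 147 144 144 145 144 144 145 145 146 146 146 146 147 134  88]
244 [143 143 143 143 143 143 143 130  98  96  98  97  97  99 101  99 113 139
 145 145 144 144 144 144 145 144 145 144 145 145 147 133  87]
252 [142 142 143 144 143 145 139 114 104 106 107 107 106 106 108 118 138 145
 144 144 144 144 145 144 144 144 145 145 145 146 133  88  92]
```

Call:
move_arm:
  motion: [0,0,0,0,0,-0.02,1,0,0,0,0,0,-0.04,1,0,0,0,0,0,-0.046,1,0,0,0,0,0,-0.046,1,0,0,0,0.01,-0.0012,-0.046,1,0,0,0,0.02,-0.0024,-0.046,1,0,0,0,0.03,-0.0036,-0.046,1,0,0,0,0.04,-0.0049,-0.046,1,0,0,0,0.05,-0.006,-0.046,1,0,0,0,0.05,-0.006,-0.046,1]

```text
time: 25.95
ee_pos: [0.383, 0.0385, 0.068]
tcp_rot: [3.142, 0.001, 3.019]
ft_force: [0.9, -0.4, -2.7]
gripper_width: 0.223
grip_force: 59.3
```

Run:
```python
from h import *
o=ctrl.get_obs();print(o['ee_pos'],o['tcp_rot'],o['ft_force'],o['wrist_torque'])
snap('top','t11.png')
im=cv2.imread('pics/t11.png').astype(int)
for v in (200,203,206,209,212,216,220,226): print(v,im[v,335:368].sum(1)//3)
```

```text
[0.38298534 0.03850029 0.06795527] [3.14157543e+00 1.01388101e-03 3.01886088e+00] [ 0.90126446 -0.42668891 -2.70412246] [0.01602    0.18641068 0.0134896 ]
200 [ 88  59  58  57  74  95 109 138 143 129  71  56  58  57  56  56  71  96
  92  91 107 135 142 132  91  63  69  68  70  73  75  90  99]
203 [ 88  53  61  58  73  94 110 144 144 128  57  56  59  59  58  57  74  97
  96  91 106 139 144 128  69  54  58  60  58  57  74  95  94]
206 [ 83  51  57  60  54  73 118 144 140 114  52  58  58  59  58  69  92  97
  95  88 107 143 144 128  58  55  59  58  60  58  73  88  83]
209 [ 72  53  58  75  98 106 131 144 140 111  55  67  62  61  59  59  58  61
  65  63 109 145 141 114  53  58  58  58  58  64  80  95  94]
212 [ 62  58  58  57  72 113 139 144 131  79  74  87  82  78  74  69  64  59
  53  82 128 145 139 110  52  57  59  57  58  67  88  94  94]
216 [ 61  55  55  55  57  72  97  97  96  89  78  87  83  78  74  71  67  67
  60  71  97 107 111  73  57  75 100  91  74  89  93  92  93]
220 [104  97  95  98  96  96  95  96  95  91  92  88  84  80  77  76  77  76
  64  58  59  60  59  58  54  52  52  64  84  78  95  94  92]
226 [143 143 142 144 142 143 142 140 124  87  91  90  88  90  91  92  91  95
 101  90  90  91  90  90  88  86  84  80  77  73  75  76  81]
```

Call:
move_arm:
  motion: [0,0,0,0.005,-0.0006,-0.005,1,0,0,0,0.015,-0.0018,-0.005,1,0,0,0,0.025,-0.0031,-0.005,1,0,0,0,0.035,-0.0043,-0.005,1,0,0,0,0.045,-0.0055,-0.005,1,0,0,0,0.055,-0.0067,-0.005,1,0,0,0,0.065,-0.008,-0.005,1,0,0,0,0.075,-0.0092,-0.005,1,0,0,0,0.085,-0.0104,-0.005,1,0,0,0,0.095,-0.0117,-0.005,1]

```text
time: 26.83
ee_pos: [0.454, 0.0298, 0.064]
tcp_rot: [3.142, 0.0, 3.019]
ft_force: [-1.0, 0.2, 2.5]
gripper_width: 0.222
grip_force: 60.0
```

Call:
move_arm:
  motion: [0,0,0,0.008,-0.001,0,1,0,0,0,0.016,-0.002,0,1,0,0,0,0.024,-0.0029,0,1,0,0,0,0.032,-0.0039,0,1,0,0,0,0.04,-0.0049,0,1,0,0,0,0.046,-0.0056,0,1,0,0,0,0.052,-0.0064,0,1,0,0,0,0.058,-0.0071,0,1,0,0,0,0.064,-0.0078,0,1,0,0,0,0.07,-0.0086,0,1]

```text
time: 27.67
ee_pos: [0.5048, 0.0237, 0.0641]
tcp_rot: [3.141, -0.003, 3.019]
ft_force: [-9.0, 1.4, 9.0]
gripper_width: 0.223
grip_force: 60.9
```

Call:
move_arm:
  motion: [0,0,0,0.006,-0.0007,0,1,0,0,0,0.012,-0.0015,0,1,0,0,0,0.018,-0.0022,0,1,0,0,0,0.023,-0.0028,0,1,0,0,0,0.023,-0.0028,0,1,0,0,0,0.023,-0.0028,0,1]

```text
time: 28.17
ee_pos: [0.5233, 0.0214, 0.0641]
tcp_rot: [3.141, 0.0, 3.019]
ft_force: [-2.6, 0.4, 5.8]
gripper_width: 0.227
grip_force: 60.4
```

Call:
move_arm:
  motion: [0,0,0,0.003,-0.0004,0,1,0,0,0,0.003,-0.0004,0,1,0,0,0,0.003,-0.0004,0,1,0,0,0,0.003,-0.0004,0,1]

```text
time: 28.5
ee_pos: [0.5253, 0.0212, 0.0641]
tcp_rot: [3.141, 0.0, 3.019]
ft_force: [-2.1, 0.3, 6.2]
gripper_width: 0.22
grip_force: 60.4
```

Run:
```python
from h import *
o=ctrl.get_obs();print(o['ee_pos'],o['ft_force'])
snap('scene','s12.png')
a=cv2.imread('pics/s10.png',0);b=cv2.imread('pics/s12.png',0)
ms=imaging.camera_model('scene')
z=.15;print('expected shift 8.5mm',px(ms,[.612,.009,z+.0085])-px(ms,[.612,.009,z]))
u,v=px(ms,[.612,.009,.15]).astype(int);print(u,v)
t=a[v-25:v+20,u-22:u+22]
r=cv2.matchTemplate(cv2.resize(b[v-50:v+45,u-47:u+47],None,fx=4,fy=4,interpolation=cv2.INTER_CUBIC),cv2.resize(t,None,fx=4,fy=4,interpolation=cv2.INTER_CUBIC),cv2.TM_CCOEFF_NORMED)
_,s,_,p=cv2.minMaxLoc(r);print(s,(np.array(p)/4-25))
```

```text
[0.52526875 0.02117764 0.06411327] [-2.11219519  0.2518269   6.19379666]
expected shift 8.5mm [-0.3 -3. ]
290 206
0.3431404232978821 [ 25.   -18.25]
```

Run:
```python
from h import *
a=cv2.imread('pics/s10.png',0);b=cv2.imread('pics/s12.png',0)
for (u0,u1,v0,v1) in [(242,285,210,262),(244,300,215,250),(285,330,195,240)]:
    t=a[v0:v1,u0:u1];w=b[v0-10:v1+10,u0-10:u1+10]
    r=cv2.matchTemplate(cv2.resize(w,None,fx=4,fy=4,interpolation=2),cv2.resize(t,None,fx=4,fy=4,interpolation=2),cv2.TM_CCOEFF_NORMED)
    _,s,_,p=cv2.minMaxLoc(r);print(s,np.array(p)/4-10)
```

```text
0.6767494678497314 [-0.25 -3.25]
0.7278028130531311 [-0.5  -3.75]
0.7520730495452881 [-1.25 -3.75]
```

Call:
move_arm:
  motion: [0,0,0,0,0,0,-1,0,0,0,0,0,0,-1,0,0,0,0,0,0,-1,0,0,0,0,0,0,-1,0,0,0,0,0,0.04,-1,0,0,0,0,0,0.09,-1,0,0,0,0,0,0.14,-1,0,0,0,0,0,0.2,-1,0,0,0,0,0,0.28,-1,0,0,0,0,0,0.28,-1]

```text
time: 29.38
ee_pos: [0.5257, 0.021, 0.2795]
tcp_rot: [3.141, 0.007, 3.019]
ft_force: [0.0, 0.1, 1.4]
gripper_width: 1.001
grip_force: 0.0
```

Call:
move_arm:
  motion: [0,0,-1,0.05,-0.007,0,-1,0,0,-1,0.1156,-0.0163,0,-1,0,0,-1,0.1156,-0.0163,0,-1,0,0,-1,0.1156,-0.0163,0,-1,0,0,-1,0.1156,-0.0163,0,-1,0,0,-1,0.1156,-0.0163,0,-1,0,0,-1,0.1156,-0.0163,0,-1,0,0,-1,0.1156,-0.0163,0,-1,0,0,-1,0.1156,-0.0163,0,-1,0,0,-1,0.1156,-0.0163,0,-1]

```text
time: 30.22
ee_pos: [0.6118, 0.0087, 0.2732]
tcp_rot: [-3.141, -0.0, 1.763]
ft_force: [-0.5, -0.0, 0.5]
gripper_width: 1.003
grip_force: 0.0
```

Run:
```python
from h import *
o=ctrl.get_obs();print(o['ee_pos'],o['tcp_rot'])
```

```text
[0.6118151  0.00874102 0.27318312] [-3.14111594e+00 -5.61023819e-05  1.76293227e+00]
```

Call:
move_arm:
  motion: [0,0,-0.2,0,0,0,-1,0,0,-0.2,0,0,0,-1,0,0,-0.2,0,0,0,-1,0,0,-0.2,0,0,0,-1,0,0,-0.2,0,0,0,-1,0,0,-0.2,0,0,0,-1]

```text
time: 30.72
ee_pos: [0.6117, 0.0088, 0.2734]
tcp_rot: [-3.141, 0.0, 1.457]
ft_force: [-0.2, 0.2, 0.7]
gripper_width: 0.998
grip_force: 0.0
```

Run:
```python
from h import *
o=ctrl.get_obs();print(o['ee_pos'],o['tcp_rot'])
im,m=snap('wrist','w13.png');im=cv2.imread('pics/w13.png');hs=cv2.cvtColor(im,cv2.COLOR_BGR2HSV)
mk=cv2.inRange(hs,(3,90,40),(25,255,255))
C=np.array([.612,.009,0]);X=np.array([.9925,-.122,0]);Y=np.array([.122,.9925,0])
for n,dx,dy,z in(('top+y',0,.025,.189),('top-y',0,-.025,.189),('bot+y',0,.025,.105)): print(n,px(m,C+dx*X+dy*Y+[0,0,z]))
for c in cv2.findContours(mk,0,1)[0]:
    if cv2.contourArea(c)>300: print(cv2.boundingRect(c),cv2.minAreaRect(c)); B=cv2.boundingRect(c)
r0=int(px(m,C-.025*Y+[0,0,.189])[1])
for v in range(r0-90,r0+10,10):
    k=np.where(mk[v,280:370])[0]+280; print(v,(k.min(),k.max()) if len(k) else '')
```

```text
[0.61173933 0.00878865 0.27340628] [-3.14134245e+00  5.26140448e-05  1.45719317e+00]
top+y [324.6 170.7]
top-y [323.9 237.8]
bot+y [324.4 150.8]
(228, 155, 22, 26) ((238.5, 167.5), (25.0, 21.0), 90.0)
(301, 152, 27, 84) ((314.0, 193.5), (83.0, 26.0), 90.0)
(474, 133, 155, 112) ((550.701904296875, 188.60617065429688), (154.25360107421875, 110.79325103759766), 1.1691393852233887)
(431, 37, 92, 82) ((479.2311096191406, 80.1839370727539), (75.36358642578125, 93.12940979003906), 55.61965560913086)
(562, 0, 78, 78) ((600.5, 38.5), (77.0, 77.0), 90.0)
(375, 0, 26, 35) ((387.0368957519531, 16.59426498413086), (23.35822105407715, 35.39947509765625), 5.19442892074585)
(109, 0, 41, 117) ((128.8286590576172, 57.45494842529297), (36.28086853027344, 116.29862976074219), 2.2025983333587646)
147 
157 (np.int64(314), np.int64(327))
167 (np.int64(306), np.int64(327))
177 (np.int64(302), np.int64(327))
187 (np.int64(302), np.int64(326))
197 (np.int64(302), np.int64(326))
207 (np.int64(302), np.int64(324))
217 (np.int64(302), np.int64(321))
227 (np.int64(302), np.int64(317))
237
```

Call:
move_arm:
  motion: [0,0,0,-0.0025,0,-0.04,-1,0,0,0,-0.0025,0,-0.08,-1,0,0,0,-0.0025,0,-0.12,-1,0,0,0,-0.0025,0,-0.158,-1,0,0,0,-0.0025,0,-0.158,-1,0,0,0,-0.0025,0,-0.158,0,0,0,0,-0.0025,0,-0.158,0.4,0,0,0,-0.0025,0,-0.158,0.6,0,0,0,-0.0025,0,-0.158,0.8,0,0,0,-0.0025,0,-0.158,1]

```text
time: 31.6
ee_pos: [0.6106, 0.0088, 0.1573]
tcp_rot: [3.139, -0.0, 1.455]
ft_force: [-1.1, -0.3, 1.0]
gripper_width: 0.296
grip_force: 0.3
```

Call:
move_arm:
  motion: [0,0,0,0,0,0,1,0,0,0,0,0,0,1,0,0,0,0,0,0,1,0,0,0,0,0,0,1]

```text
time: 31.93
ee_pos: [0.6105, 0.0089, 0.1567]
tcp_rot: [3.139, -0.0, 1.455]
ft_force: [-0.2, -0.4, 5.5]
gripper_width: 0.13
grip_force: 60.9
```

Call:
move_arm:
  motion: [0,0,0,0,0,0.01,1,0,0,0,0,0,0.02,1,0,0,0,0,0,0.04,1,0,0,0,0,0,0.06,1,0,0,0,0,0,0.085,1,0,0,0,0,0,0.11,1,0,0,0,0,0,0.14,1,0,0,0,0,0,0.17,1,0,0,0,0,0,0.17,1,0,0,0,0,0,0.17,1]

```text
time: 32.77
ee_pos: [0.6101, 0.0088, 0.2834]
tcp_rot: [3.14, -0.0, 1.455]
ft_force: [-0.3, -0.3, -6.4]
gripper_width: 0.132
grip_force: 59.5
```

Run:
```python
from h import *
o=ctrl.get_obs();print(o['ee_pos'],o['tcp_rot'],o['ft_force'],o['wrist_torque'],o['gripper_width'])
im,m=snap('wrist','w14.png');im=cv2.imread('pics/w14.png');hs=cv2.cvtColor(im,cv2.COLOR_BGR2HSV)
mk=cv2.inRange(hs,(3,90,40),(25,255,255))
for nm in('w4.png','w14.png'):
  hs=cv2.cvtColor(cv2.imread('pics/'+nm),cv2.COLOR_BGR2HSV);mk=cv2.inRange(hs,(3,90,40),(25,255,255))
  for v in (190,200,220,250,280,320,345):
    k=np.where(mk[v,270:380])[0]+270; print(nm,v,(k.min(),k.max()) if len(k) else '')
  g=cv2.imread('pics/'+nm,0).astype(int)
  for v in(100,200): print(g[v,190:460:6])
```

```text
[0.61007954 0.00880613 0.28341204] [ 3.14006585e+00 -8.90205003e-05  1.45509407e+00] [-0.26235553 -0.26228591 -6.42214977] [ 0.06302436 -0.04353051  0.01647963] 0.13151316905098187
w4.png 190 (np.int64(313), np.int64(332))
w4.png 200 (np.int64(313), np.int64(334))
w4.png 220 (np.int64(311), np.int64(336))
w4.png 250 (np.int64(307), np.int64(339))
w4.png 280 (np.int64(309), np.int64(338))
w4.png 320 (np.int64(309), np.int64(337))
w4.png 345 (np.int64(309), np.int64(337))
[ 94  90 144 143 144  84 108 137 139 143 138 145 142 137 130 142 138 141
 136 145 143 142 141 141 138 136 141 142 145 127 137 143 130 143 143 140
  89  87  88  67  75 141  21  47  83]
[133 145 142 143 146 131  84  83 134 137 140 134 129 134 136 134 132 134
 135 135  94  61  69  75  72 130 131 137 132 130 135 135 131 136  90  88
  80  85  69 138 143  56  60  75 144]
w14.png 190 (np.int64(316), np.int64(334))
w14.png 200 (np.int64(314), np.int64(335))
w14.png 220 (np.int64(312), np.int64(337))
w14.png 250 (np.int64(308), np.int64(340))
w14.png 280 (np.int64(309), np.int64(338))
w14.png 320 (np.int64(309), np.int64(337))
w14.png 345 (np.int64(310), np.int64(337))
[141 143 141 143 143  61  55  85  93  89 136 113  94 141 142  87 130 135
 139 140 145  85  87 128 133 145 144 141  86  95 130 134 141 146 143  94
  90 130 130 100 104 141  42  85  53]
[147 146 142 149 146 145 144  51  92  84  89 142 109 106  76  84 130 137
 134 134 141  75  74  71  51  84 135 134 137 134 137 132 138 137 134 140
 137 135  97 139 149 150 151 148 154]
```

Call:
move_arm:
  motion: [0,0,0.005,-0.005,-0.015,0.01,1,0,0,0.01,-0.017,-0.045,0.01,1,0,0,0.015,-0.033,-0.085,0.01,1,0,0,0.02,-0.05,-0.13,0.01,1,0,0,0.025,-0.068,-0.175,0.01,1,0,0,0.03,-0.086,-0.22,0.01,1,0,0,0.035,-0.103,-0.265,0.01,1,0,0,0.04,-0.12,-0.31,0.01,1,0,0,0.045,-0.138,-0.355,0.01,1,0,0,0.053,-0.155,-0.4,0.01,1]

```text
time: 33.65
ee_pos: [0.492, -0.2923, 0.287]
tcp_rot: [-3.137, -0.003, 1.539]
ft_force: [0.2, 0.1, -4.3]
gripper_width: 0.13
grip_force: 59.3
```

Call:
move_arm:
  motion: [0,0,0,-0.012,-0.03,0,1,0,0,0,-0.02,-0.05,0,1,0,0,0,-0.025,-0.062,0,1,0,0,0,-0.026,-0.066,0,1,0,0,0,-0.026,-0.066,0,1,0,0,0,-0.026,-0.066,0,1,0,0,0,-0.026,-0.066,0,1,0,0,0,-0.026,-0.066,0,1]

```text
time: 34.32
ee_pos: [0.4747, -0.3396, 0.2902]
tcp_rot: [3.141, -0.0, 1.54]
ft_force: [0.1, 0.3, -5.1]
gripper_width: 0.13
grip_force: 59.3
```

Call:
move_arm:
  motion: [0,0,0,-0.0008,-0.0015,-0.03,1,0,0,0,-0.0008,-0.0015,-0.06,1,0,0,0,-0.0008,-0.0015,-0.09,1,0,0,0,-0.0008,-0.0015,-0.115,1,0,0,0,-0.0008,-0.0015,-0.135,1,0,0,0,-0.0008,-0.0015,-0.155,1,0,0,0,-0.0008,-0.0015,-0.175,1,0,0,0,-0.0008,-0.0015,-0.19,1,0,0,0,-0.0008,-0.0015,-0.2,1,0,0,0,-0.0008,-0.0015,-0.21,1]

```text
time: 35.15
ee_pos: [0.4737, -0.3414, 0.1322]
tcp_rot: [3.142, -0.0, 1.539]
ft_force: [-0.1, -0.5, -5.0]
gripper_width: 0.128
grip_force: 59.3
```

Call:
move_arm:
  motion: [0,0,0,0,0,-0.006,1,0,0,0,0,0,-0.012,1,0,0,0,0,0,-0.016,1,0,0,0,0,0,-0.018,1,0,0,0,0,0,-0.018,1,0,0,0,0,0,-0.018,1]

```text
time: 35.65
ee_pos: [0.4736, -0.342, 0.1197]
tcp_rot: [3.141, 0.001, 1.538]
ft_force: [0.3, -0.3, -5.3]
gripper_width: 0.131
grip_force: 59.3
```

Not touching yet, so I'll lower a little more.

Call:
move_arm:
  motion: [0,0,0,0,0,-0.002,1,0,0,0,0,0,-0.004,1,0,0,0,0,0,-0.005,1,0,0,0,0,0,-0.005,1,0,0,0,0,0,-0.005,1]

```text
time: 36.07
ee_pos: [0.4742, -0.342, 0.119]
tcp_rot: [3.138, 0.002, 1.538]
ft_force: [-0.9, 4.3, 8.8]
gripper_width: 0.131
grip_force: 61.5
```

Call:
move_arm:
  motion: [0,0,0,0,0,0.003,-1,0,0,0,0,0,0.003,-1,0,0,0,0,0,0.003,-1,0,0,0,0,0,0.003,-1,0,0,0,0,0,0.003,-1,0,0,0,0,0,0.05,-1,0,0,0,0,0,0.1,-1,0,0,0,0,0,0.15,-1,0,0,0,0,0,0.2,-1,0,0,0,0,0,0.2,-1]

```text
time: 36.9
ee_pos: [0.4748, -0.343, 0.2751]
tcp_rot: [3.131, 0.008, 1.538]
ft_force: [0.7, -0.1, 2.1]
gripper_width: 1.003
grip_force: 0.0
```

Call:
move_arm:
  motion: [0,0,0.943,0.067,0.485,0,-1,0,0,0.943,0.067,0.485,0,-1,0,0,0.943,0.067,0.485,0,-1,0,0,0.943,0.067,0.485,0,-1,0,0,0.943,0.067,0.485,0,-1,0,0,0.943,0.067,0.485,0,-1,0,0,0.943,0.067,0.485,0,-1,0,0,0.943,0.067,0.485,0,-1,0,0,0.943,0.067,0.485,0,-1,0,0,0.943,0.067,0.485,0,-1]

```text
time: 37.73
ee_pos: [0.5239, 0.0277, 0.2648]
tcp_rot: [3.139, -0.001, 2.801]
ft_force: [0.1, -0.4, 0.1]
gripper_width: 0.998
grip_force: 0.0
```

Run:
```python
from h import *
o=ctrl.get_obs();print(o['ee_pos'],o['tcp_rot'])
```

```text
[0.52387824 0.02773159 0.26481909] [ 3.13918652e+00 -1.07883365e-03  2.80121568e+00]
```

Call:
move_arm:
  motion: [0,0,0.139,0.002,-0.0087,-0.05,-1,0,0,0.139,0.002,-0.0087,-0.1,-1,0,0,0.139,0.002,-0.0087,-0.12,-1,0,0,0.139,0.002,-0.0087,-0.12,-1,0,0,0.139,0.002,-0.0087,-0.12,-1,0,0,0.139,0.002,-0.0087,-0.12,-1]

```text
time: 38.23
ee_pos: [0.5259, 0.0153, 0.1772]
tcp_rot: [3.141, 0.003, 3.006]
ft_force: [0.2, -0.5, 0.2]
gripper_width: 1.006
grip_force: 0.0
```

Run:
```python
from h import *
o=ctrl.get_obs();print(o['ee_pos'],o['tcp_rot'][2])
im,m=snap('wrist','w15.png');im=cv2.imread('pics/w15.png');hs=cv2.cvtColor(im,cv2.COLOR_BGR2HSV)
mk=cv2.inRange(hs,(0,70,15),(14,255,130))
print(px(m,[.5253,.0212,.091]))
for c in cv2.findContours(mk,0,1)[0]:
    if cv2.contourArea(c)>100: print(cv2.boundingRect(c))
# tray check from top
im,m=snap('top','t15.png');im=cv2.imread('pics/t15.png')
X=np.array([1,-.03,0]);Y=np.array([.03,1,0]);C=np.array([.4735,-.341,0])
for s in(-45,-38,-32,-26,-20,-14,20,32): 
    r=[]
    for y in range(-80,81,20):
        u,v=px(m,C+s/1e3*X+y/1e3*Y+[0,0,.075]).round().astype(int); r.append(int(im[v,u].mean()))
    print(s,r)
for n,P in(('tray corners',[C+a*.056*X+b*.095*Y+[0,0,.086] for a in(-1,1) for b in(-1,1)]),): print(n,[px(m,p).tolist() for p in P])
```

```text
[0.52591686 0.01531996 0.17724467] 3.0060402836397033
[331.7 203.4]
(384, 352, 46, 33)
(318, 178, 27, 35)
(384, 0, 179, 56)
-45 [87, 90, 106, 106, 107, 107, 108, 107, 90]
-38 [67, 86, 129, 107, 107, 102, 112, 107, 90]
-32 [69, 68, 65, 110, 109, 108, 107, 102, 88]
-26 [79, 78, 83, 84, 104, 104, 142, 141, 91]
-20 [90, 88, 141, 137, 136, 135, 137, 138, 90]
-14 [91, 90, 142, 139, 136, 137, 137, 138, 88]
20 [89, 88, 88, 85, 138, 138, 140, 142, 94]
32 [89, 88, 98, 137, 138, 138, 139, 141, 92]
tray corners [[541.7, 252.4], [462.0, 252.0], [538.0, 206.0], [459.7, 205.6]]
```

Call:
move_arm:
  motion: [0,0,0.008,-0.0008,0.0075,-0.04,-1,0,0,0.008,-0.0008,0.0075,-0.08,-1,0,0,0.008,-0.0008,0.0075,-0.12,-1,0,0,0.008,-0.0008,0.0075,-0.15,-1,0,0,0.008,-0.0008,0.0075,-0.15,0,0,0,0.008,-0.0008,0.0075,-0.15,0.5,0,0,0.008,-0.0008,0.0075,-0.15,1,0,0,0.008,-0.0008,0.0075,-0.15,1,0,0,0.008,-0.0008,0.0075,-0.15,1,0,0,0.008,-0.0008,0.0075,-0.15,1]

```text
time: 39.17
ee_pos: [0.5259, 0.021, 0.0654]
tcp_rot: [3.141, 0.004, 3.019]
ft_force: [-0.8, 0.3, 5.1]
gripper_width: 0.222
grip_force: 59.4
```

Call:
move_arm:
  motion: [0,0,0,0,0,0,1,0,0,0,0,0,0,1,0,0,0,-0.01,0.0012,0,1,0,0,0,-0.025,0.003,0,1,0,0,0,-0.045,0.0055,0,1,0,0,0,-0.065,0.008,0,1,0,0,0,-0.085,0.0104,0,1,0,0,0,-0.105,0.0129,0,1,0,0,0,-0.125,0.0153,0,1,0,0,0,-0.145,0.0178,0,1]

```text
time: 40.0
ee_pos: [0.4163, 0.0344, 0.0644]
tcp_rot: [3.141, 0.004, 3.019]
ft_force: [0.9, -0.2, 2.9]
gripper_width: 0.219
grip_force: 59.3
```

Call:
move_arm:
  motion: [0,0,0,-0.02,0.0025,0,1,0,0,0,-0.04,0.0049,0,1,0,0,0,-0.06,0.0074,0,1,0,0,0,-0.08,0.0098,0.005,1,0,0,0,-0.095,0.0117,0.02,1,0,0,0,-0.095,0.0117,0.04,1,0,0,0,-0.095,0.0117,0.05,1,0,0,-0.07,-0.095,0.0117,0.05,1,0,0,-0.14,-0.095,0.0117,0.05,1,0,0,-0.21,-0.095,0.0117,0.05,1]

```text
time: 40.83
ee_pos: [0.3446, 0.0432, 0.1003]
tcp_rot: [-3.142, -0.0, 2.684]
ft_force: [-0.4, -0.1, -3.7]
gripper_width: 0.223
grip_force: 59.0
```

Call:
move_arm:
  motion: [0,0,-0.07,0,0,0,1,0,0,-0.14,0.01,0,0,1,0,0,-0.21,0.03,0,0,1,0,0,-0.28,0.05,0,0,1,0,0,-0.35,0.07,0,0,1,0,0,-0.42,0.09,0,0,1,0,0,-0.49,0.11,0,0,1,0,0,-0.56,0.125,0,0,1,0,0,-0.63,0.125,0,0,1,0,0,-0.679,0.125,0,0,1]

```text
time: 41.67
ee_pos: [0.4387, 0.0432, 0.0995]
tcp_rot: [-3.14, -0.0, 1.617]
ft_force: [0.2, -0.1, -3.2]
gripper_width: 0.218
grip_force: 59.1
```

Call:
move_arm:
  motion: [0,0,0,0,0,0,1,0,0,0,0,0,0,1,0,0,0,0,0,0,1]

```text
time: 41.92
ee_pos: [0.4383, 0.0432, 0.1001]
tcp_rot: [-3.141, -0.0, 1.625]
ft_force: [0.2, 0.2, -2.6]
gripper_width: 0.223
grip_force: 59.2
```

Call:
move_arm:
  motion: [0,0,0,0,0,-0.02,1,0,0,0,0,0,-0.04,1,0,0,0,0,0,-0.055,1,0,0,0,0,0,-0.065,1,0,0,0,0,0,-0.07,1,0,0,0,0,0,-0.073,1,0,0,0,0,0,-0.075,1,0,0,0,0,0,-0.076,1,0,0,0,0,0,-0.076,1,0,0,0,0,0,-0.076,1]

```text
time: 42.75
ee_pos: [0.4395, 0.0431, 0.0453]
tcp_rot: [3.138, 0.0, 1.623]
ft_force: [-2.7, 0.3, 5.9]
gripper_width: 0.223
grip_force: 60.2
```

Call:
move_arm:
  motion: [0,0,0,0,0,0,-1,0,0,0,0,0,0,-1,0,0,0,0,0,0,-1,0,0,0,0,0,0,-1,0,0,0,0,0,0,-1,0,0,0,0,0,0.05,-1,0,0,0,0,0,0.1,-1,0,0,0,0,0,0.15,-1,0,0,0,0,0,0.2,-1,0,0,0,0,0,0.24,-1]

```text
time: 43.58
ee_pos: [0.4385, 0.0432, 0.2265]
tcp_rot: [3.139, 0.0, 1.623]
ft_force: [-0.6, 0.2, 0.6]
gripper_width: 0.999
grip_force: 0.0
```

Call:
move_arm:
  motion: [0,0,0,-0.05,0.05,0.03,-1,0,0,0,-0.05,0.05,0.03,-1,0,0,0,-0.05,0.05,0.03,-1,0,0,0,-0.05,0.05,0.03,-1,0,0,0,-0.05,0.05,0.03,-1]

```text
time: 44.0
ee_pos: [0.401, 0.0803, 0.2449]
tcp_rot: [-3.141, 0.001, 1.623]
ft_force: [-0.0, 0.3, -0.1]
gripper_width: 0.999
grip_force: 0.0
```

Run:
```python
from h import *
a,mt=snap('top','t16.png');b=cv2.imread('pics/top0.png');a=cv2.imread('pics/t16.png')
# drift compare + handle position
def blob(im,lo,hi,box):
    mk=cv2.inRange(cv2.cvtColor(im,cv2.COLOR_BGR2HSV),lo,hi);u0,u1,v0,v1=box
    c=[x for x in cv2.findContours(mk[v0:v1,u0:u1],0,1)[0]];c=max(c,key=cv2.contourArea);r=cv2.minAreaRect(c);return (r[0][0]+u0,r[0][1]+v0),r[1],r[2]
for im in(b,a): print('handle',blob(im,(3,90,40),(25,255,255),(480,530,215,245)))
d=np.abs(a.astype(int)-b).max(2)>40
for n,s in(('drift',(slice(230,265),slice(335,410))),('toolbox',(slice(195,270),slice(440,555)))):
    print(n,d[s].sum(),d[s].size)
def prof(im): 
    g=im.astype(int).sum(2)//3
    return [ (int(np.argmin(np.abs(np.diff(g[225:265,u]))*-1))+225) for u in (360,375,390,400)]
print(prof(b),prof(a))
```

```text
handle ((503.5, 228.0), (8.0, 31.0), 90.0)
handle ((504.0, 227.5), (7.0, 32.0), 90.0)
drift 658 2625
toolbox 1873 8625
[253, 252, 239, 250] [250, 263, 238, 250]
```

Run:
```python
from h import *
_,ms=snap('scene','s16.png');a=cv2.imread('pics/scene0.png',0);b=cv2.imread('pics/s16.png',0)
for n,(u0,u1,v0,v1) in (('drift',(222,285,188,235)),('grip',(268,285,188,212)),('handle',(100,140,218,260)),('box',(70,190,215,300))):
    t=a[v0:v1,u0:u1];w=b[v0-8:v1+8,u0-8:u1+8]
    r=cv2.matchTemplate(cv2.resize(w,None,fx=4,fy=4,interpolation=2),cv2.resize(t,None,fx=4,fy=4,interpolation=2),cv2.TM_CCOEFF_NORMED)
    _,s,_,p=cv2.minMaxLoc(r);print(n,round(s,2),np.array(p)/4-8)
o=ctrl.get_obs();print(o['time'],o['ft_force'])
```

```text
drift 0.98 [0.25 0.25]
grip 0.99 [0.25 0.  ]
handle 0.8 [-0.5  0.5]
box 0.76 [-0.25  0.5 ]
44.1 [ 0.27394745 -0.07121402 -0.3286052 ]
```

The drift and caddy are back at their starting places within a pixel, and the peg is in the tray, so I'm handing in the job.

```bash
python3 -c "
from station import order
print(order.close_job())"
```

```text
the job is handed in; nothing more can be done
None
```

The full sequence was carried out and the job handed in at about 44 s of simulated time: the caddy is back in its cradle with the only rock peg I found, and the drift lies flat where it started, but the hand-in returned no verdict, so I can't say whether it passed.

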